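# Level the top-heavy bottle rocker and lay it over

### The arm

A 6-joint arm with a two-finger parallel gripper is mounted at the origin on the work surface. World frame = base frame: x ahead of the robot, y to its left, z up, the work surface at z = 0. Lengths are in m, angles in rad, forces in N, time in s.
With the tool pointing down it reaches from about 0.425 to 0.95 m from the base axis. Payload 3.5 kg.
Tool frame: the origin (TCP) lies midway between the tips of the shut fingers; the grasp point (between the pads) lies 19 mm behind it; z points along the fingers, y is the line along which they close (so a half turn about z gives the same grasp; the last joint's range is limited). The gripper opens to 85 mm and grips with 20 to 120 N. Pads are 22 mm wide; open, the fingers measure 114 mm over their backs; the gripper's body (76 mm by 85 mm) begins 54 mm behind the grasp point. The pads swing forward as they close: fully open they stand 13 mm farther back than shut.
Start: joints at [1.02, 0.286, 1.577, -0, 1.279, -0.15], TCP at [0.263, 0.622, 0.231] pointing down, gripper open.
Joint ranges: [-2.77, 2.77], [-0.9, 2.22], [0.21, 2.48], [-1.53, 4.67], [0.24, 2.81], [-2.84, 2.84]. Speed limits (rad/s): [2.79, 2.79, 3.14, 3.14, 3.14, 3.14].

### API

Orientations are given as a unit quaternion [x, y, z, w].
In Python, from plant import ctrl gives the robot as it stands.
- The arm moves only by the tool move_arm, never from a script. Its argument "plan" is a list of rows, each an object of numbers: "x", "y", "z": the shift along the tool's x, y, z in m; "yaw": the turn about the tool's z in rad; "fingers": the closure, from 0 (fully open) to 1 (shut). In form: [{"x": .., "y": .., "z": .., "yaw": .., "fingers": ..}, ...]. A call has 1 to 5 rows; each row is the pose to reach, as a shift and turn from the pose commanded when the call began, along the tool's axes at that moment; what a row does not reach only later rows make up. A row lasts 1/10 s, in which the tool goes at most 50 mm and 8.59 degrees, less where a joint would pass 70% of its speed; a pose out of reach is approached as far as the arm can. A call with a gripper value outside its range is refused whole. The fingers move at their own pace and stop on an object; "force" is the grip in N (left out, the last holds). Time passes only in rows, so rows that repeat a pose let the fingers close. It gives the time, the measured TCP pose, the force, the opening and the grip force at its end, in the units of the state.
- ctrl.get_state(): the state, without advancing time (a new reading comes with each control period).
- ctrl.read_camera(name): name is "scene" or "side" or "wrist"; returns the picture (420x560x3 uint8, red, green, blue); there is no depth.
- ctrl.camera_model(name): a dict with "intrinsics" (3x3 intrinsics, pixels), "distortion" ([k1, k2, p1, p2, k3] as OpenCV has them; the pictures are not rectified), "cam_to_world" (4x4, takes a point from camera to world coordinates); the wrist camera has in their place "tool_from_camera" (4x4, takes a point from camera to tool coordinates, whose origin is the TCP and whose axes are the flange's). Camera axes: x right, y up, looking along -z (the intrinsics and any distortion apply to the point x, -y, -z); pixel columns grow to the right and rows downward; lengths in m; the calibration is good to about 2 mm. A picture is of the moment at which its call begins: read the wrist's pose just before it. camera_model takes no time and is no camera call.
- ctrl.sign_off(): hands the job in; it is judged then, once.
The state is a dict: "time": time; "qpos": joint angles; "dq": joint speeds; "joint_efforts": joint torques, N m; "eef_pos": TCP position; "tcp_rot": TCP orientation; "contact_force": force on the tool from outside, world axes, zero at the start; "wrist_torque": the same for the moment, N m; "opening": opening from 0.0 (shut) to 1.0 (fully open); "finger_force": force on a finger pad.
Only numpy, scipy, OpenCV 4.12 (cv2) and the standard library are available. Lean on these libraries where they do the work, as an engineer would, in place of code of your own. Each camera call takes 0.05 s, during which the arm holds its last target. There are 200 camera calls.

### The job

The loaded bottle rocker rests tipped over to its right-hand stop. Working it only by its springy lever, bring the platform up level and keep its pointer on the middle mark for six seconds, then lay it over gently onto its left-hand stop and let go of the lever. It is top-heavy and falls to either side by itself: never let it slam onto a stop, do not touch the platform or its bottles, and leave the things around it where they stand.

Things in the scene. Friction and masses are not known exactly. Their poses are not given: they have to be found in the camera images.
- base: White enamelled base of the bottle rocker, a slab 220 x 360 x 20 mm with two short uprights; fixed to the bench, but its place and yaw differ each time. Origin: centre of its underside, on the bench. Its x points roughly away from the robot, y to its left (roughly the robot's left), z up. Left and right here mean along this y axis.
- axle (a point): Point on the axle about which platform and lever both swing, 135 mm above the base's origin; the axle lies along the base's x axis. The platform's viscous damping is 0.12 N m s/rad, with no dry friction.
- rocker (a joint): Tilt of the platform, rad: 0 = level, pointer at the middle of the scale at the far side (ticks every 0.1 rad; the middle mark is +-0.1 rad wide); negative = right end (-y) down, positive = left end (+y) down. Stops at -0.30 and +0.30; starts at -0.30.
- lever (a joint): Angle of the lever relative to the platform, rad, same direction (its tilt from upright = rocker + lever), range +-1.2. A coil spring of 0.20 N m/rad couples it to the platform, no torque at 0, damping 0.012 N m s/rad. With the lever held still the platform is still unstable and falls away slowly (e-fold in 0.7 to 2 s); let go, it falls faster, and the light, balanced lever stands square to it.
- grip (a point): Where to grip the lever: middle of a white sleeve 22 mm thick, 58 mm long, lying along the base's x, at the lever's top on the robot's side: 149 mm in front (-x) of the axle point, 150 mm from the axle line. It moves on a circle across the axle, to +y for positive angles. The sleeve turns freely on its pin: a vertical gripper closing along the base's y can carry it along the arc without turning.
- platform: Aluminium deck 150 x 380 mm with four white bottles (100 mm tall) at the ends and an amber jar (135 mm tall) amid, fixed to it. Origin 5 mm above the axle, deck 20 mm below it. About 2.1 kg, inertia about the axle 0.037 kg m2; top-heavy: gravity torque away from level about 0.37 N m per rad (0.32 to 0.44 with the filling), plus an unknown constant within +-0.05 N m from uneven filling.
- end_left (a point): Middle of the platform's left (+y) end, at the top edge: 188 mm from the axle.
- end_right (a point): Middle of the platform's right (-y) end, at the top edge: 188 mm from the axle.
- reagent: Bystander: jar with black cap, 52 mm wide, 85 mm tall, left of the base; origin under its centre.
- tape: Bystander: roll of paper tape, 90 mm wide, 50 mm tall, right of the base; origin under its centre.
- dish: Bystander: white dish 80 mm wide, 18 mm tall, in front of the base; origin under its centre.
- beaker: Bystander: glass beaker 64 mm wide, 75 mm tall, front left; origin under its centre.
- spatula: Bystander: spatula 180 mm long, lying front right; origin at the middle of its length.
- washbottle: Bystander: white bottle with green cap, 60 mm wide, 130 mm tall, far left; origin under its centre.
- stopper: Bystander: rubber stopper 40 mm wide, 32 mm tall, right; origin under its centre.

How it is judged:
By the outcome, as a careful person would: the job done as asked, in the order asked, and still so for the second after the job is handed in, with the robot touching nothing.
It also fails if it takes over 64 s, if anything falls off the work surface, if the arm or the gripper's body presses on something with over 40 N, if the wrist force passes 120 N, or if a joint passes its speed limit or range.

## Working session

There is one attempt and no reset: what is moved stays moved. The work goes in short steps, Python scripts to look and compute and a tool call to move; the robot and the scene stay as the last step left them, time stands still between calls to the robot, and variables do not carry over. Pictures are saved under pics/ and viewed, at most 10 in all, crops included, and the job is handed in when it is done.

Besides the shell and the picture viewer there is one more tool, called after "Emit:" in YAML: its name, and indented under it one key for each argument. move_arm: Moves the arm, as the interface text tells. Its arguments: {"type":"object","properties":{"plan":{"type":"array"},"force":{"type":"number"}},"required":["plan"]}

```bash
mkdir -p pics; ls; python3 - <<'E'
from plant import ctrl
import cv2,numpy as np
np.set_printoptions(precision=4,suppress=True)
for n in ["scene","side"]:
    cv2.imwrite(f"pics/{n}0.png",ctrl.read_camera(n)[:,:,::-1])
for n in ["scene","side","wrist"]: print(n,ctrl.camera_model(n))
print(ctrl.get_state())
E
```

```text
pics
scene {'intrinsics': array([[421.1822,   0.    , 287.8428],
       [  0.    , 421.1822, 199.0907],
       [  0.    ,   0.    ,   1.    ]]), 'distortion': array([0.0437, 0.    , 0.    , 0.    , 0.    ]), 'cam_to_world': array([[ 0.5799, -0.5623,  0.5895,  1.2583],
       [ 0.8147,  0.3972, -0.4225, -0.5267],
       [ 0.0034,  0.7253,  0.6884,  1.058 ],
       [ 0.    ,  0.    ,  0.    ,  1.    ]])}
side {'intrinsics': array([[383.8783,   0.    , 278.5139],
       [  0.    , 383.8783, 207.3519],
       [  0.    ,   0.    ,   1.    ]]), 'distortion': array([-0.0824,  0.    ,  0.    ,  0.    ,  0.    ]), 'cam_to_world': array([[-0.9919,  0.1086, -0.0659,  0.4212],
       [-0.1258, -0.7691,  0.6267,  0.8062],
       [ 0.0174,  0.6299,  0.7765,  1.2115],
       [ 0.    ,  0.    ,  0.    ,  1.    ]])}
wrist {'intrinsics': array([[295.31  ,   0.    , 279.896 ],
       [  0.    , 295.31  , 211.6412],
       [  0.    ,   0.    ,   1.    ]]), 'distortion': array([-0.0378,  0.    ,  0.    ,  0.    ,  0.    ]), 'tool_from_camera': array([[-0.0003,  0.9568,  0.2906,  0.0739],
       [ 1.    ,  0.0002,  0.0003, -0.0006],
       [ 0.0002,  0.2906, -0.9568, -0.1426],
       [ 0.    ,  0.    ,  0.    ,  1.    ]])}
{'time': 0.1, 'qpos': array([ 1.02  ,  0.2871,  1.578 ,  0.    ,  1.2786, -0.15  ]), 'dq': array([-0.0016, -0.0015, -0.0032, -0.001 ,  0.0014,  0.0003]), 'joint_efforts': array([ -0.0001, -40.7295, -29.37  ,  -0.0002,   0.0034,   0.    ]), 'eef_pos': array([0.263 , 0.621 , 0.2301]), 'tcp_rot': array([ 0.199 ,  0.98  , -0.001 , -0.0004]), 'contact_force': array([ 0.0329, -0.3737, -0.6567]), 'wrist_torque': array([ 0.0236, -0.0339,  0.0482]), 'finger_force': 0.0, 'opening': 0.9964376034456142}
```

View pics/scene0.png

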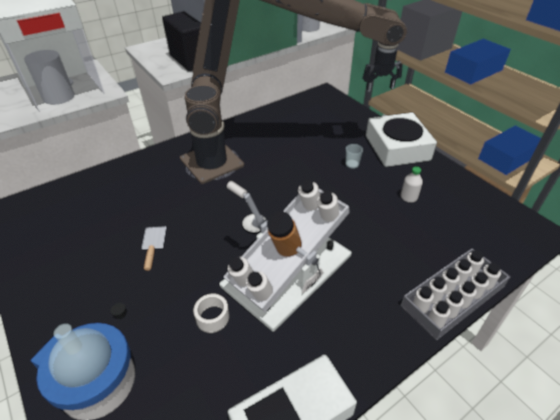

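View pics/side0.png

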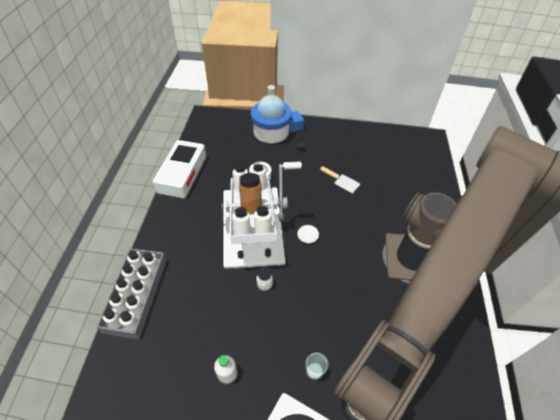

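The scene view shows the rocker mid-picture with its lever sleeve at about (238,188). In the side view the sleeve is at about (292,165) and the base's near corners at about (225,263) and (284,264). I'll enlarge both.

```bash
python3 - <<'E'
import cv2
a=cv2.imread("pics/scene0.png")[170:325,205:365]; b=cv2.imread("pics/side0.png")[150:275,215:320]
cv2.imwrite("pics/scene_c.png",cv2.resize(a,None,fx=3.75,fy=3.75,interpolation=cv2.INTER_CUBIC))
cv2.imwrite("pics/side_c.png",cv2.resize(b,None,fx=4.8,fy=4.8,interpolation=cv2.INTER_CUBIC))
E
```

```text
(no output)
```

View pics/scene_c.png

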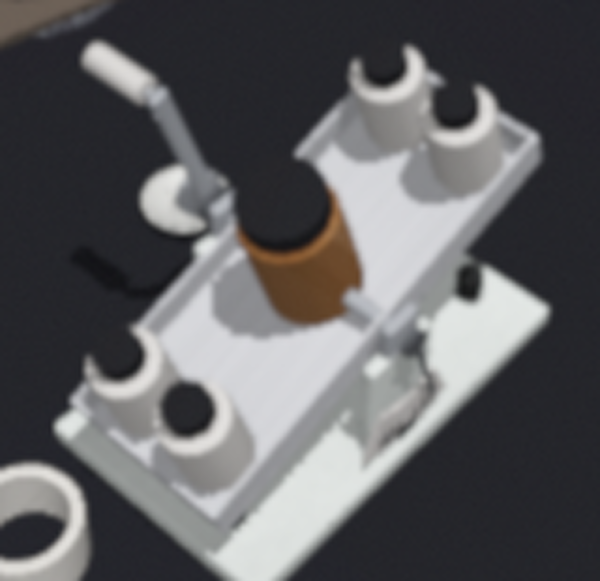

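View pics/side_c.png

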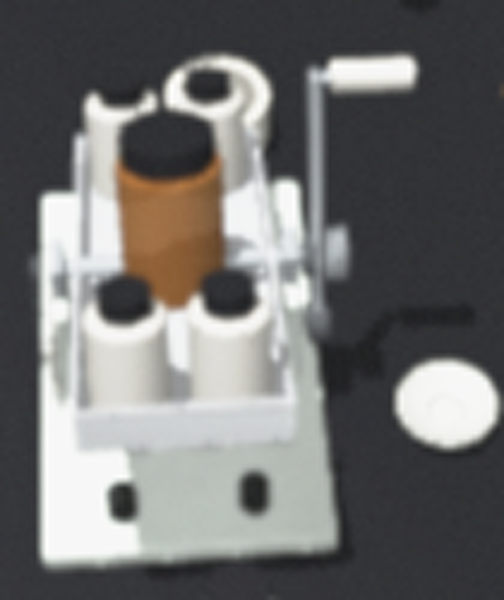

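The scene crop shows the sleeve centre at about full px (236.7,189.2) and base corners at (351,252) and (221.5,284). The side crop shows the sleeve centre at (292.5,165.3) and the four base corners. I'll fit the base pose from these.

```bash
cat > h.py <<'E'
import numpy as np, cv2
from plant import ctrl
from scipy.optimize import least_squares
from scipy.spatial.transform import Rotation as R
np.set_printoptions(precision=4,suppress=True)
F=np.diag([1,-1,-1.])
def proj(n,P,T=None):
    m=ctrl.camera_model(n); T=m["cam_to_world"] if T is None else T
    Pc=(np.atleast_2d(P)-T[:3,3])@T[:3,:3]@F
    return cv2.projectPoints(Pc.reshape(-1,1,3),np.zeros(3),np.zeros(3),m["intrinsics"],m["distortion"])[0].reshape(-1,2)
def base2w(b,P):
    c,s=np.cos(b[2]),np.sin(b[2]); P=np.atleast_2d(P)
    return np.c_[b[0]+c*P[:,0]-s*P[:,1], b[1]+s*P[:,0]+c*P[:,1], P[:,2]]
def grip(th): return np.array([-.149,.150*np.sin(th),.135+.150*np.cos(th)])
E
python3 - <<'E'
from h import *
side={(.11,.18):(223.75,266.3),(-.11,.18):(285.4,263.9),(.11,-.18):(223.75,189.4),(-.11,-.18):(277.1,188)}
sc={(.11,.18):(351.1,252.1),(-.11,-.18):(221.5,284)}
gs,gc=(292.5,165.3),(236.7,189.2)
def res(p):
    r=[]
    for n,d in(("side",side),("scene",sc)):
        r.append(proj(n,base2w(p,[(x,y,.02) for x,y in d]))-np.array(list(d.values())))
    g=base2w(p,grip(p[3]))
    r+= [proj("side",g)-gs, proj("scene",g)-gc]
    return np.vstack(r).ravel()
s=least_squares(res,[.6,0,0,-.3]); print(s.x); print(s.fun.reshape(-1,2))
tri=least_squares(lambda P:np.r_[(proj("side",P)-gs)[0],(proj("scene",P)-gc)[0]],[.5,0,.3]); print("tri",tri.x,tri.fun,"model",base2w(s.x,grip(s.x[3])),base2w(s.x,grip(-.3)))
print(R.from_quat(ctrl.get_state()["tcp_rot"]).as_matrix())
E
```

```text
[ 0.6129 -0.0608  0.2156 -0.3253]
[[-0.1544 -0.2551]
 [-0.2819 -1.9759]
 [-0.1969  1.0394]
 [-0.6057 -0.5065]
 [ 1.248  -1.037 ]
 [-1.5336 -1.8952]
 [-0.4456  0.0381]
 [ 0.375   0.3157]]
tri [ 0.4761 -0.1397  0.2773] [ 0.0057 -0.0044  0.0048  0.0032] model [[ 0.4776 -0.1395  0.2771]] [[ 0.4769 -0.1359  0.2783]]
[[-0.9208  0.3901 -0.0011]
 [ 0.3901  0.9208 -0.0018]
 [ 0.0003 -0.0021 -1.    ]]
```

Emit:
move_arm:
  plan:
    - {"x":-0.05,"y":-0.017,"z":-0.02,"yaw":-0.12}
    - {"x":-0.09,"y":-0.034,"z":-0.04,"yaw":-0.24}
    - {"x":-0.135,"y":-0.051,"z":-0.06,"yaw":-0.36}
    - {"x":-0.18,"y":-0.068,"z":-0.08,"yaw":-0.49}
    - {"x":-0.225,"y":-0.08,"z":-0.1,"yaw":-0.616}

```text
validation failed for argument at $.pl...
```

Emit:
move_arm:
  plan:
    - {"x":-0.045,"y":-0.017,"z":-0.02,"yaw":-0.12,"fingers":0}
    - {"x":-0.09,"y":-0.034,"z":-0.04,"yaw":-0.24,"fingers":0}
    - {"x":-0.135,"y":-0.051,"z":-0.06,"yaw":-0.36,"fingers":0}
    - {"x":-0.18,"y":-0.068,"z":-0.08,"yaw":-0.49,"fingers":0}
    - {"x":-0.225,"y":-0.08,"z":-0.1,"yaw":-0.616,"fingers":0}

```text
time: 0.6
eef_pos: [0.4334, 0.4636, 0.3279]
tcp_rot: [-0.11, 0.994, -0.0, -0.0]
contact_force: [-0.0, 1.2, 0.3]
opening: 0.999
finger_force: 0.0
```

Emit:
move_arm:
  plan:
    - {"x":0.007,"y":-0.046,"z":0,"yaw":0,"fingers":0}
    - {"x":0.014,"y":-0.092,"z":0,"yaw":0,"fingers":0}
    - {"x":0.021,"y":-0.138,"z":0,"yaw":0,"fingers":0}
    - {"x":0.028,"y":-0.184,"z":0,"yaw":0,"fingers":0}
    - {"x":0.035,"y":-0.23,"z":0,"yaw":0,"fingers":0}

```text
time: 1.1
eef_pos: [0.4472, 0.2313, 0.3272]
tcp_rot: [-0.108, 0.994, -0.0, -0.0]
contact_force: [0.9, -0.7, 0.6]
opening: 1.003
finger_force: 0.0
```

Emit:
move_arm:
  plan:
    - {"x":0.007,"y":-0.046,"z":0,"yaw":0,"fingers":0}
    - {"x":0.014,"y":-0.092,"z":0,"yaw":0,"fingers":0}
    - {"x":0.021,"y":-0.138,"z":0,"yaw":0,"fingers":0}
    - {"x":0.028,"y":-0.184,"z":0,"yaw":0,"fingers":0}
    - {"x":0.035,"y":-0.23,"z":0,"yaw":0,"fingers":0}

```text
time: 1.6
eef_pos: [0.4621, -0.0008, 0.3274]
tcp_rot: [-0.107, 0.994, 0.0, -0.0]
contact_force: [0.9, -1.3, -0.1]
opening: 0.998
finger_force: 0.0
```

Emit:
move_arm:
  plan:
    - {"x":0.005,"y":-0.045,"z":0,"yaw":0,"fingers":0}
    - {"x":0.01,"y":-0.09,"z":0,"yaw":0,"fingers":0}
    - {"x":0.016,"y":-0.133,"z":0,"yaw":0,"fingers":0}
    - {"x":0.016,"y":-0.133,"z":0,"yaw":0,"fingers":0}
    - {"x":0.016,"y":-0.133,"z":0,"yaw":0,"fingers":0}

```text
time: 2.1
eef_pos: [0.475, -0.1329, 0.327]
tcp_rot: [-0.106, 0.994, 0.001, -0.001]
contact_force: [-0.9, 1.1, -0.5]
opening: 1.001
finger_force: 0.0
```

```bash
python3 - <<'E'
from h import *
st=ctrl.get_state(); im=ctrl.read_camera("wrist")[:,:,::-1]
print(st["eef_pos"],st["qpos"],st["time"])
T=np.eye(4);T[:3,:3]=R.from_quat(st["tcp_rot"]).as_matrix();T[:3,3]=st["eef_pos"]
T=T@ctrl.camera_model("wrist")["tool_from_camera"]
b=[.6129,-.0608,.2156]
for dx in(-.029,0,.029):print(proj("wrist",base2w(b,grip(-.31)+[dx,0,0]),T))
cv2.imwrite("pics/w1.png",im)
E
```

```text
[ 0.475  -0.1329  0.327 ] [-0.4792 -0.1836  1.893   0.0006  1.4339 -2.2629] 2.1
[[273.4189 194.8   ]]
[[273.8089 235.3848]]
[[274.1754 272.6967]]
```

View pics/w1.png

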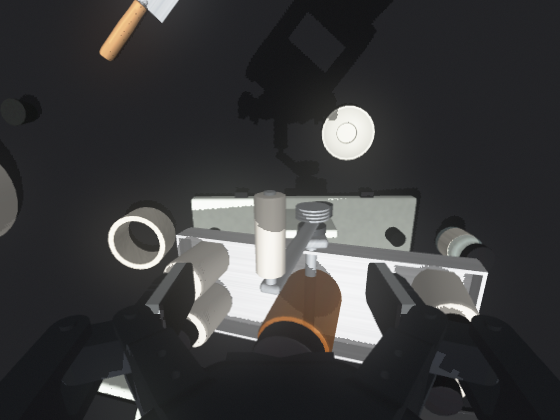

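The wrist picture shows the sleeve from (270,193) to (271,277), within 4 px of the prediction. It lies about 6 mm to the −y side of the gripper centre.

Emit:
move_arm:
  plan:
    - {"x":0,"y":-0.006,"z":0.02,"yaw":0,"fingers":0}
    - {"x":0,"y":-0.006,"z":0.04,"yaw":0,"fingers":0}
    - {"x":0,"y":-0.006,"z":0.056,"yaw":0,"fingers":0}
    - {"x":0,"y":-0.006,"z":0.066,"yaw":0,"fingers":0}
    - {"x":0,"y":-0.006,"z":0.066,"yaw":0,"fingers":0.3}
  force: 20

```text
time: 2.65
eef_pos: [0.476, -0.1366, 0.2601]
tcp_rot: [-0.108, 0.994, 0.001, -0.001]
contact_force: [0.7, -0.1, -0.6]
opening: 0.858
finger_force: 0.0
```

Emit:
move_arm:
  plan:
    - {"x":0,"y":0,"z":0,"yaw":0,"fingers":0.6}
    - {"x":0,"y":0,"z":0,"yaw":0,"fingers":0.7}
    - {"x":0,"y":0,"z":0,"yaw":0,"fingers":0.85}
    - {"x":0,"y":0,"z":0,"yaw":0,"fingers":1}
    - {"x":0,"y":0,"z":0,"yaw":0,"fingers":1}
  force: 20

```text
time: 3.15
eef_pos: [0.477, -0.1386, 0.2626]
tcp_rot: [-0.107, 0.994, -0.001, 0.001]
contact_force: [0.5, -0.0, 0.6]
opening: 0.246
finger_force: 22.5
```

```bash
cat > vis.py <<'E'
from h import *
B=np.array([.6129,-.0608,.2156])
def amber(im,box):
    x0,x1,y0,y1=box; h=cv2.cvtColor(im[y0:y1,x0:x1],cv2.COLOR_RGB2HSV)
    m=((h[...,0]>4)&(h[...,0]<22)&(h[...,1]>120)&(h[...,2]>40)).astype(np.uint8)
    n,l,s,c=cv2.connectedComponentsWithStats(m); k=1+np.argmax(s[1:,4])
    return c[k]+[x0,y0], s[k,4]
def model(n,th,r,zt):
    T=ctrl.camera_model(n)["cam_to_world"]
    a,z=np.meshgrid(np.linspace(0,2*np.pi,90,endpoint=False),np.linspace(-.02,zt,15)); a=a.ravel(); z=z.ravel()
    Q=np.array([[1,0,0],[0,np.cos(th),-np.sin(th)],[0,np.sin(th),np.cos(th)]])
    # positive tilt: top moves to +y, left end down
    Q=Q.T
    P=np.c_[r*np.cos(a),r*np.sin(a),z]@Q.T+[0,0,.135]; N=np.c_[np.cos(a),np.sin(a),0*a]@Q.T
    W=base2w(B,P); NW=base2w([0,0,B[2]],N)
    w=np.clip(np.einsum('ij,ij->i',NW,T[:3,3]-W),0,None)
    return (proj(n,W)*w[:,None]).sum(0)/w.sum()
BOX={"scene":(240,340,190,290),"side":(220,285,150,240)}
E
python3 - <<'E'
from vis import *
st=ctrl.get_state();print(st["time"],st["eef_pos"],st["contact_force"])
for n in("scene","side"):
    old=cv2.imread(f"pics/{n}0.png")[:,:,::-1]; print(n,amber(old,BOX[n]),amber(ctrl.read_camera(n),BOX[n]))
    for zt in(.06,.075,.09):
        print(zt,[model(n,t,.032,zt) for t in(-.3,0,.3)])
    print("axis",[proj(n,base2w(B,[[0,z*np.sin(-.3),.135+z*np.cos(-.3)]]))[0] for z in(-.02,.115)])
E
```

```text
3.15 [ 0.477  -0.1386  0.2626] [ 0.5444 -0.0494  0.5691]
scene (array([286.9403, 242.0761]), np.int32(486)) (array([286.9959, 242.0248]), np.int32(484))
0.06 [array([290.2454, 245.2758]), array([288.5662, 243.4639]), array([288.7405, 240.6933])]
0.075 [array([289.7207, 244.0273]), array([288.5788, 241.6721]), array([289.2928, 238.5299])]
0.09 [array([289.1883, 242.7603]), array([288.5915, 239.8582]), array([289.8501, 236.3474])]
axis [array([289.909 , 244.4734]), array([280.1877, 221.3435])]
side (array([250.2237, 197.5075]), np.int32(465)) (array([250.2349, 197.4849]), np.int32(464))
0.06 [array([250.9332, 203.8883]), array([251.0963, 206.6101]), array([251.2608, 209.2066])]
0.075 [array([250.8265, 202.0898]), array([251.0141, 205.2425]), array([251.2113, 208.407 ])]
0.09 [array([250.7192, 200.2758]), array([250.9309, 203.8582]), array([251.1611, 207.5956])]
axis [array([251.2583, 209.2983]), array([249.3511, 177.02  ])]
```

```bash
cat >> vis.py <<'E'
def Qm(th): return np.array([[1,0,0],[0,np.cos(th),np.sin(th)],[0,-np.sin(th),np.cos(th)]])
def plat(th,P): return base2w(B,np.atleast_2d(P)@Qm(th).T+[0,0,.135])
CAP=np.array([(308.5,187.3),(326.3,198.),(236.5,263.9),(255.7,279.3)])
def solvepts(px,z,n="scene"):
    return np.array([np.r_[least_squares(lambda q:(proj(n,plat(-.3,[q[0],q[1],z]))-p)[0],[0,0]).x,z] for p in px])
def track(im,ref,P,th0):
    g=lambda a:cv2.GaussianBlur(cv2.cvtColor(np.ascontiguousarray(a),cv2.COLOR_RGB2GRAY),(3,3),0)
    p0=proj("scene",plat(-.3,P)); best=None
    for t in np.unique([th0,th0-.1,th0+.1]):
        q,s,e=cv2.calcOpticalFlowPyrLK(g(ref),g(im),p0.astype(np.float32),proj("scene",plat(t,P)).astype(np.float32),winSize=(15,15),maxLevel=0,flags=cv2.OPTFLOW_USE_INITIAL_FLOW)
        f=least_squares(lambda a:(proj("scene",plat(a[0],P))-q).ravel(),[t],loss="soft_l1")
        if best is None or f.cost<best[0]: best=(f.cost,f.x[0],np.abs(f.fun).mean())
    return best[1],best[2]
E
python3 - <<'E'
from vis import *
P=solvepts(CAP,.08); print(P)
ref=cv2.imread("pics/scene0.png")[:,:,::-1]
print("ends px/rad",proj("scene",plat(0,P))-proj("scene",plat(-.3,P)))
im=ctrl.read_camera("scene"); print(track(im,ref,P,-.3),track(im,ref,P,-.2))
np.save("P.npy",P)
# synthetic warp check impossible; verify platform end corners
for y in(.19,-.19): print(proj("scene",plat(-.3,[[.075,y,-.005],[-.075,y,-.005]])))
print(ctrl.get_state()["time"])
E
```

```text
[[-0.0258  0.1426  0.08  ]
 [ 0.0394  0.1421  0.08  ]
 [-0.0314 -0.1539  0.08  ]
 [ 0.0411 -0.1543  0.08  ]]
ends px/rad [[  6.0588   4.7017]
 [  5.596    4.4137]
 [  3.2847 -15.6241]
 [  3.8302 -15.8282]]
(np.float64(-0.30025927575097944), np.float64(0.0062780833504412215)) (np.float64(-0.3002592757580203), np.float64(0.006278083360747644))
[[349.3256 207.9546]
 [310.2037 185.1024]]
[[263.9277 309.1289]
 [226.1123 277.7258]]
3.3
```

```bash
sed -i 's/^B=.*/B=np.array([.6135,-.0637,.2156])/' vis.py
cat > ctl.py <<'E'
# usage: ctl.py target speed [n_images] ; assumes the last printed plan was executed
import sys,json,os
from vis import *
k,I,d,dl=.2,.037,.12,.012
def step(th,w,c,m,f,fd,dt):
    a=(m*th+c+k*(f-th)+dl*(fd-w)-d*w)/I; w=w+a*dt; th=th+w*dt
    hi=th>.3; lo=th<-.3
    return np.clip(th,-.3,.3),np.where((hi&(w>0))|(lo&(w<0)),0,w)
def plan(x,f0,target,v,lead,N=25):
    th,w,c,m=x; A=np.array([[0,1],[(m-k)/I,-(d+dl)/I]]); dt=.02
    def roll(th,w,f):     # f: values per 0.1 s row, ramped linearly
        out=[];pf=f0
        for F_ in f:
            for j in range(5):
                g=pf+(F_-pf)*(j+1)/5; a=(m*th+c+k*(g-th)+dl*(F_-pf)/.1-(d+dl)*w)/I
                w+=a*dt; th+=w*dt
            pf=F_; out+=[th,w]
        return np.array(out)
    for _ in range(int(round(lead/dt))):
        th,w=map(float,step(np.array(th),np.array(w),c,m,f0,0,dt))
    t=.1*np.arange(1,N+1); ref=th+np.clip(target-th,-v*t,v*t); rd=np.where(np.abs(target-th)>v*t,np.sign(target-th)*v,0)
    W=np.tile([1,.25],N); W[-2:]*=4
    def res(f): return np.r_[W*(roll(th,w,f)-np.c_[ref,rd].ravel()),.12*np.diff(np.r_[f0,f])]
    base=res(np.full(N,f0)); s=least_squares(res,np.full(N,f0),bounds=(-.85,.85),max_nfev=6)
    return s.x[:5],roll(th,w,s.x)[[9,-2]]
def rows(f0,f):
    y=lambda a:round(.15*np.sin(a),3)
    out=[];ff=[];Y0=.15*np.sin(f0)
    for a in f:
        dy=round(.15*np.sin(a)-Y0,3); a2=np.arcsin((Y0+dy)/.15); ff.append(float(a2))
        out.append({"x":0,"y":float(dy),"z":float(round(.15*(np.cos(f0)-np.cos(a2)),3)),"yaw":0,"fingers":1})
    return out,ff
def save(S): np.save("S.npy",S,allow_pickle=True)
def load(): return np.load("S.npy",allow_pickle=True).item()
def advance(S,t1):
    p=S["p"];n=p.shape[1]; rng=np.random.default_rng(int(t1*1000))
    dt=.01; t=S["t"]; fr=S["ft"]; 
    while t<t1-1e-6:
        t+=dt; F0=np.interp(t-dt,*fr); G=S["fa"]; S["fa"]=G+(F0-G)*dt/.05
        p[0],p[1]=step(p[0],p[1],p[2],p[3],S["fa"],(S["fa"]-G)/dt,dt)
        mv=p[0]>-.3
        p[1]+=mv*rng.normal(0,.012*np.sqrt(dt)*3,n)
    S["t"]=t1
def update(S,z):
    p=S["p"];n=p.shape[1];rng=np.random.default_rng(int(S["t"]*997))
    w=np.exp(-.5*np.minimum(((p[0]-z)/.010)**2,60))+1e-12; w/=w.sum()
    i=np.searchsorted(np.cumsum(w),(np.arange(n)+rng.random())/n).clip(0,n-1); p=p[:,i]
    p[0]=np.clip(p[0]+rng.normal(0,.002,n),-.3,.3); p[1]+=(p[0]>-.3)*rng.normal(0,.006,n)
    p[2]+=rng.normal(0,.0015,n); p[3]=np.clip(p[3]+rng.normal(0,.001,n),.30,.46); S["p"]=p
if __name__=="__main__":
    target,v=float(sys.argv[1]),float(sys.argv[2]); nim=int(sys.argv[3]) if len(sys.argv)>3 else 2
    st=ctrl.get_state(); t0=st["time"]
    if not os.path.exists("S.npy"):
        rng=np.random.default_rng(0);n=20000
        S=dict(t=t0,fa=-.3,fc=-.3,ft=([0,t0],[-.3,-.3]),p=np.array([np.full(n,-.3),np.zeros(n),rng.uniform(-.06,.06,n),rng.uniform(.31,.45,n)]))
    else:
        S=load(); S["ft"]=(list(S["t"]+.1*np.arange(6)),[S["fc"]]+S["plan"]); advance(S,t0); S["fc"]=S["plan"][-1]; S["ft"]=([t0,t0+9],[S["fc"]]*2)
    P=np.load("P.npy"); ref=cv2.imread("pics/scene0.png")[:,:,::-1]; Z=[]
    for i in range(nim):
        t=ctrl.get_state()["time"]; advance(S,t); im=ctrl.read_camera("scene"); z,e=track(im,ref,P,S["p"][0].mean()); update(S,z); Z+=[(round(float(z),3),round(float(e),2))]
    st=ctrl.get_state(); advance(S,st["time"])
    cv2.imwrite("pics/last.png",im[:,:,::-1])
    pe=st["eef_pos"][:2]-B[:2]; ym=-np.sin(B[2])*pe[0]+np.cos(B[2])*pe[1]
    x=S["p"].mean(1); s=S["p"].std(1)
    if len(sys.argv)>4: f=np.linspace(S["fc"],float(sys.argv[4]),6)[1:]; pr=None
    else: f,pr=plan(x,S["fc"],target,v,0)
    r,S["plan"]=rows(S["fc"],f); save(S)
    print("t",round(st["time"],2),"meas",Z,"state",x,"sd",s,"phi_c",round(S["fc"],3),"phi_m",round(float(np.arcsin(ym/.15)),3),"F",st["contact_force"],"fin",st["finger_force"])
    print("pred",pr,"phi",np.round(S["plan"],3)); print(json.dumps(r))
E
python3 - <<'E'
# offline closed loop test of planner+filter
from ctl import *
rng=np.random.default_rng(5)
for m,c in((.34,.045),(.43,-.045)):
    n=20000;t=0
    S=dict(t=0,fa=-.3,fc=-.3,ft=([0,9],[-.3]*2),p=np.array([np.full(n,-.3),np.zeros(n),rng.uniform(-.06,.06,n),rng.uniform(.31,.45,n)]))
    th,w,fa=np.array(-.3),np.array(0.),-.3; log=[]
    for cyc in range(26):
        tgt=0 if cyc<17 else .3
        if th<-.29 : f=np.full(5,S["fc"]+0)+.15*np.arange(1,6)/5
        else: f,_=plan(S["p"].mean(1),S["fc"],tgt,.12,0)
        _,pl=rows(S["fc"],f); T0=S["t"]; S["ft"]=(list(T0+.1*np.arange(6))+[T0+9],[S["fc"]]+pl+[pl[-1]])
        vm=0
        for j in range(60):
            F0=np.interp(T0+j*.01,*S["ft"]);g=fa;fa+=(F0-fa)*.2
            th,w=step(th,w,c,m,fa,(fa-g)/.01,.01);vm=max(vm,abs(w))
            if j in(49,54): advance(S,round(T0+(j+1)*.01,4)); update(S,th+rng.normal(0,.006))
        advance(S,round(T0+.6,4)); S["fc"]=pl[-1]; log.append((round(float(th),3),round(float(w),2),round(pl[-1],2)))
    print(m,c,log,S["p"].mean(1))
E
time python3 ctl.py 0 .12 1 -0.1
```

```text
0.34 0.045 [(-0.3, 0.0, -0.15), (-0.299, 0.01, -0.0), (-0.247, 0.2, 0.14), (-0.154, 0.14, -0.01), (-0.1, 0.07, -0.1), (-0.042, 0.1, -0.13), (0.012, 0.02, -0.26), (-0.001, -0.02, -0.23), (-0.009, -0.01, -0.23), (-0.009, -0.0, -0.22), (-0.003, 0.01, -0.22), (0.008, 0.02, -0.22), (0.007, 0.0, -0.22), (0.007, 0.0, -0.22), (0.0, -0.01, -0.23), (0.008, 0.01, -0.22), (0.003, -0.01, -0.23), (0.069, 0.14, -0.18), (0.143, 0.13, -0.23), (0.206, 0.1, -0.3), (0.281, 0.14, -0.32), (0.288, -0.02, -0.44), (0.298, 0.0, -0.44), (0.299, -0.01, -0.44), (0.291, -0.02, -0.45), (0.278, -0.03, -0.45)] [ 0.2808 -0.0276  0.0458  0.3403]
0.43 -0.045 [(-0.3, 0.0, -0.15), (-0.3, 0.0, -0.0), (-0.3, 0.0, 0.14), (-0.3, 0.0, 0.3), (-0.3, 0.0, 0.45), (-0.298, 0.02, 0.59), (-0.234, 0.24, 0.74), (-0.124, 0.18, 0.52), (-0.033, 0.16, 0.39), (0.027, 0.05, 0.23), (0.034, 0.05, 0.24), (0.007, 0.0, 0.26), (-0.015, -0.03, 0.23), (0.001, 0.02, 0.23), (-0.005, -0.01, 0.23), (-0.005, -0.0, 0.23), (0.002, 0.01, 0.23), (0.07, 0.14, 0.25), (0.146, 0.13, 0.16), (0.233, 0.17, 0.09), (0.3, 0.0, -0.05), (0.299, 0.0, -0.12), (0.3, -0.0, -0.12), (0.296, -0.02, -0.14), (0.28, -0.05, -0.14), (0.272, -0.04, -0.14)] [ 0.2711 -0.0422 -0.0449  0.4309]
t 3.35 meas [(-0.3, 0.01)] state [-0.3    -0.0036  0.0003  0.38  ] sd [0.0002 0.0187 0.0346 0.0403] phi_c -0.3 phi_m -0.298 F [-0.2335 -0.734   3.1821] fin 22.55504608154297
pred None phi [-0.258 -0.217 -0.183 -0.143 -0.102]
[{"x": 0, "y": 0.006, "z": -0.002, "yaw": 0, "fingers": 1}, {"x": 0, "y": 0.012, "z": -0.003, "yaw": 0, "fingers": 1}, {"x": 0, "y": 0.017, "z": -0.004, "yaw": 0, "fingers": 1}, {"x": 0, "y": 0.023, "z": -0.005, "yaw": 0, "fingers": 1}, {"x": 0, "y": 0.029, "z": -0.006, "yaw": 0, "fingers": 1}]
real	0m0.738s
user	0m0.960s
sys	0m0.064s
```

```bash
python3 - <<'E'
s=open("ctl.py").read()
s=s.replace("def rows(f0,f):","def rows(f0,f,zc=None):\n    zc=.15*(1-np.cos(f0)) if zc is None else zc")
s=s.replace("round(.15*(np.cos(f0)-np.cos(a2)),3)","round(.15*(1-np.cos(a2))-zc,3)")
s=s.replace('r,S["plan"]=rows(S["fc"],f);','zc=S.get("zn",.15*(1-np.cos(-.3))); r,S["plan"]=rows(S["fc"],f,zc); S["zn"]=zc+r[-1]["z"];')
open("ctl.py","w").write(s)
from ctl import *
S=load(); S["zn"]=.15*(1-np.cos(-.3))-.006; save(S)
E
```

Emit:
move_arm:
  plan:
    - {"x":0,"y":0.006,"z":-0.002,"yaw":0,"fingers":1}
    - {"x":0,"y":0.012,"z":-0.003,"yaw":0,"fingers":1}
    - {"x":0,"y":0.017,"z":-0.004,"yaw":0,"fingers":1}
    - {"x":0,"y":0.023,"z":-0.005,"yaw":0,"fingers":1}
    - {"x":0,"y":0.029,"z":-0.006,"yaw":0,"fingers":1}

```text
time: 3.85
eef_pos: [0.4704, -0.1094, 0.2682]
tcp_rot: [-0.107, 0.994, -0.0, 0.0]
contact_force: [-1.9, -0.5, 3.5]
opening: 0.249
finger_force: 22.7
```

```bash
python3 ctl.py 0 .12 2 0.05
```

```text
t 3.95 meas [(-0.3, 0.01), (-0.3, 0.01)] state [-0.2998 -0.0064  0.0002  0.38  ] sd [0.0006 0.021  0.0346 0.0403] phi_c -0.102 phi_m -0.092 F [-1.3424 -1.2989  5.169 ] fin 22.813206017017365
pred None phi [-0.069 -0.042 -0.009  0.018  0.051]
[{"x": 0, "y": 0.005, "z": -0.0, "yaw": 0, "fingers": 1}, {"x": 0, "y": 0.009, "z": -0.001, "yaw": 0, "fingers": 1}, {"x": 0, "y": 0.014, "z": -0.001, "yaw": 0, "fingers": 1}, {"x": 0, "y": 0.018, "z": -0.001, "yaw": 0, "fingers": 1}, {"x": 0, "y": 0.023, "z": -0.001, "yaw": 0, "fingers": 1}]
```

Emit:
move_arm:
  plan:
    - {"x":0,"y":0.005,"z":0,"yaw":0,"fingers":1}
    - {"x":0,"y":0.009,"z":-0.001,"yaw":0,"fingers":1}
    - {"x":0,"y":0.014,"z":-0.001,"yaw":0,"fingers":1}
    - {"x":0,"y":0.018,"z":-0.001,"yaw":0,"fingers":1}
    - {"x":0,"y":0.023,"z":-0.001,"yaw":0,"fingers":1}

```text
time: 4.45
eef_pos: [0.4655, -0.0871, 0.2687]
tcp_rot: [-0.107, 0.994, 0.0, -0.0]
contact_force: [-0.8, -1.5, 4.4]
opening: 0.246
finger_force: 22.7
```

```bash
python3 ctl.py 0 .12 2 0.17
```

```text
t 4.55 meas [(-0.3, 0.01), (-0.3, 0.01)] state [-0.2992 -0.0037 -0.0021  0.382 ] sd [0.0022 0.0257 0.0336 0.0399] phi_c 0.051 phi_m 0.061 F [-0.6254  0.6014  3.507 ] fin 22.763598561286926
pred None phi [0.078 0.098 0.125 0.145 0.172]
[{"x": 0, "y": 0.004, "z": 0.001, "yaw": 0, "fingers": 1}, {"x": 0, "y": 0.007, "z": 0.001, "yaw": 0, "fingers": 1}, {"x": 0, "y": 0.011, "z": 0.001, "yaw": 0, "fingers": 1}, {"x": 0, "y": 0.014, "z": 0.002, "yaw": 0, "fingers": 1}, {"x": 0, "y": 0.018, "z": 0.003, "yaw": 0, "fingers": 1}]
```

Emit:
move_arm:
  plan:
    - {"x":0,"y":0.004,"z":0.001,"yaw":0,"fingers":1}
    - {"x":0,"y":0.007,"z":0.001,"yaw":0,"fingers":1}
    - {"x":0,"y":0.011,"z":0.001,"yaw":0,"fingers":1}
    - {"x":0,"y":0.014,"z":0.002,"yaw":0,"fingers":1}
    - {"x":0,"y":0.018,"z":0.003,"yaw":0,"fingers":1}

```text
time: 5.05
eef_pos: [0.4615, -0.0697, 0.2662]
tcp_rot: [-0.107, 0.994, 0.0, -0.0]
contact_force: [-3.8, -0.5, 7.6]
opening: 0.246
finger_force: 23.0
```

```bash
python3 ctl.py 0 .12 2 0.27
```

```text
t 5.15 meas [(-0.3, 0.01), (-0.3, 0.01)] state [-0.2987 -0.0011 -0.0117  0.3852] sd [0.0031 0.0277 0.0289 0.0398] phi_c 0.172 phi_m 0.181 F [-2.4415  0.1865  7.1632] fin 22.976422011852264
pred None phi [0.192 0.213 0.233 0.247 0.268]
[{"x": 0, "y": 0.003, "z": 0.0, "yaw": 0, "fingers": 1}, {"x": 0, "y": 0.006, "z": 0.001, "yaw": 0, "fingers": 1}, {"x": 0, "y": 0.009, "z": 0.001, "yaw": 0, "fingers": 1}, {"x": 0, "y": 0.011, "z": 0.002, "yaw": 0, "fingers": 1}, {"x": 0, "y": 0.014, "z": 0.003, "yaw": 0, "fingers": 1}]
```

Emit:
move_arm:
  plan:
    - {"x":0,"y":0.003,"z":0,"yaw":0,"fingers":1}
    - {"x":0,"y":0.006,"z":0.001,"yaw":0,"fingers":1}
    - {"x":0,"y":0.009,"z":0.001,"yaw":0,"fingers":1}
    - {"x":0,"y":0.011,"z":0.002,"yaw":0,"fingers":1}
    - {"x":0,"y":0.014,"z":0.003,"yaw":0,"fingers":1}

```text
time: 5.65
eef_pos: [0.4585, -0.0559, 0.263]
tcp_rot: [-0.107, 0.994, 0.0, -0.0]
contact_force: [-2.5, -0.4, 5.9]
opening: 0.249
finger_force: 23.0
```

```bash
python3 ctl.py 0 .12 2 0.36
```

```text
t 5.75 meas [(-0.3, 0.01), (-0.299, 0.01)] state [-0.2986 -0.0018 -0.0225  0.3871] sd [0.0031 0.0262 0.0231 0.0395] phi_c 0.268 phi_m 0.277 F [-2.5319  0.3576  6.5143] fin 22.940745949745178
pred None phi [0.288 0.302 0.323 0.345 0.359]
[{"x": 0, "y": 0.003, "z": 0.0, "yaw": 0, "fingers": 1}, {"x": 0, "y": 0.005, "z": 0.001, "yaw": 0, "fingers": 1}, {"x": 0, "y": 0.008, "z": 0.002, "yaw": 0, "fingers": 1}, {"x": 0, "y": 0.011, "z": 0.003, "yaw": 0, "fingers": 1}, {"x": 0, "y": 0.013, "z": 0.004, "yaw": 0, "fingers": 1}]
```

Emit:
move_arm:
  plan:
    - {"x":0,"y":0.003,"z":0,"yaw":0,"fingers":1}
    - {"x":0,"y":0.005,"z":0.001,"yaw":0,"fingers":1}
    - {"x":0,"y":0.008,"z":0.002,"yaw":0,"fingers":1}
    - {"x":0,"y":0.011,"z":0.003,"yaw":0,"fingers":1}
    - {"x":0,"y":0.013,"z":0.004,"yaw":0,"fingers":1}

```text
time: 6.25
eef_pos: [0.4557, -0.043, 0.2587]
tcp_rot: [-0.108, 0.994, 0.0, -0.0]
contact_force: [-2.5, 1.2, 5.9]
opening: 0.248
finger_force: 22.9
```

```bash
python3 ctl.py 0 .12 2
```

```text
t 6.35 meas [(-0.299, 0.01), (-0.299, 0.01)] state [-0.2982  0.0006 -0.0314  0.3896] sd [0.0034 0.0266 0.0185 0.0393] phi_c 0.359 phi_m 0.369 F [-2.6393  0.7033  5.4312] fin 22.865836322307587
pred [ 0.1333 -0.0013] phi [0.576 0.576 0.537 0.506 0.476]
[{"x": 0, "y": 0.029, "z": 0.014, "yaw": 0, "fingers": 1}, {"x": 0, "y": 0.029, "z": 0.014, "yaw": 0, "fingers": 1}, {"x": 0, "y": 0.024, "z": 0.011, "yaw": 0, "fingers": 1}, {"x": 0, "y": 0.02, "z": 0.009, "yaw": 0, "fingers": 1}, {"x": 0, "y": 0.016, "z": 0.007, "yaw": 0, "fingers": 1}]
```

```bash
python3 - <<'E'
from ctl import *
S=load(); S["zn"]+=-.007+.006; y=.15*np.sin(S["fc"]); S["plan"]=[float(np.arcsin((y+.003*i)/.15)) for i in range(1,6)]; print(S["plan"],S["zn"]-.15*(1-np.cos(S["plan"][-1]))); save(S)
E
```

```text
[0.38024336188738245, 0.4018769708923572, 0.42371138329858854, 0.44576301455548817, 0.4680495436563679] -0.0004329843673850954
```

Emit:
move_arm:
  plan:
    - {"x":0,"y":0.003,"z":0.001,"yaw":0,"fingers":1}
    - {"x":0,"y":0.006,"z":0.002,"yaw":0,"fingers":1}
    - {"x":0,"y":0.009,"z":0.004,"yaw":0,"fingers":1}
    - {"x":0,"y":0.012,"z":0.005,"yaw":0,"fingers":1}
    - {"x":0,"y":0.015,"z":0.006,"yaw":0,"fingers":1}

```text
time: 6.85
eef_pos: [0.4527, -0.0285, 0.2524]
tcp_rot: [-0.107, 0.994, 0.0, 0.0]
contact_force: [-1.8, 0.1, 3.9]
opening: 0.246
finger_force: 22.6
```

```bash
sed -i 's/\.12\*np.diff/.25*np.diff/' ctl.py; python3 ctl.py 0 .1 2
```

```text
t 6.95 meas [(-0.272, 0.07), (-0.267, 0.07)] state [-0.2603  0.1463 -0.0168  0.3803] sd [0.0092 0.0273 0.0125 0.0405] phi_c 0.468 phi_m 0.477 F [-1.6369  1.1135  2.9993] fin 22.689379155635834
pred [ 0.0896 -0.0104] phi [0.38  0.352 0.338 0.338 0.338]
[{"x": 0, "y": -0.012, "z": -0.005, "yaw": 0, "fingers": 1}, {"x": 0, "y": -0.016, "z": -0.007, "yaw": 0, "fingers": 1}, {"x": 0, "y": -0.018, "z": -0.007, "yaw": 0, "fingers": 1}, {"x": 0, "y": -0.018, "z": -0.007, "yaw": 0, "fingers": 1}, {"x": 0, "y": -0.018, "z": -0.007, "yaw": 0, "fingers": 1}]
```

Emit:
move_arm:
  plan:
    - {"x":0,"y":-0.012,"z":-0.005,"yaw":0,"fingers":1}
    - {"x":0,"y":-0.016,"z":-0.007,"yaw":0,"fingers":1}
    - {"x":0,"y":-0.018,"z":-0.007,"yaw":0,"fingers":1}
    - {"x":0,"y":-0.018,"z":-0.007,"yaw":0,"fingers":1}
    - {"x":0,"y":-0.018,"z":-0.007,"yaw":0,"fingers":1}

```text
time: 7.45
eef_pos: [0.4566, -0.0469, 0.2602]
tcp_rot: [-0.107, 0.994, 0.0, -0.0]
contact_force: [-2.3, 0.8, 4.7]
opening: 0.249
finger_force: 22.9
```

```bash
python3 ctl.py 0 .1 2
```

```text
t 7.55 meas [(-0.207, 0.12), (-0.204, 0.11)] state [-0.1982  0.09   -0.0201  0.3721] sd [0.0082 0.0269 0.0115 0.0399] phi_c 0.338 phi_m 0.34 F [-1.4143  0.1694  5.7919] fin 22.86134898662567
pred [0.1018 0.    ] phi [0.338 0.33  0.323 0.309 0.302]
[{"x": 0, "y": 0.0, "z": -0.0, "yaw": 0, "fingers": 1}, {"x": 0, "y": -0.001, "z": -0.001, "yaw": 0, "fingers": 1}, {"x": 0, "y": -0.002, "z": -0.001, "yaw": 0, "fingers": 1}, {"x": 0, "y": -0.004, "z": -0.002, "yaw": 0, "fingers": 1}, {"x": 0, "y": -0.005, "z": -0.002, "yaw": 0, "fingers": 1}]
```

Emit:
move_arm:
  plan:
    - {"x":0,"y":0,"z":0,"yaw":0,"fingers":1}
    - {"x":0,"y":-0.001,"z":-0.001,"yaw":0,"fingers":1}
    - {"x":0,"y":-0.002,"z":-0.001,"yaw":0,"fingers":1}
    - {"x":0,"y":-0.004,"z":-0.002,"yaw":0,"fingers":1}
    - {"x":0,"y":-0.005,"z":-0.002,"yaw":0,"fingers":1}

```text
time: 8.05
eef_pos: [0.4577, -0.0517, 0.2619]
tcp_rot: [-0.107, 0.994, -0.0, -0.0]
contact_force: [-2.3, 0.8, 4.5]
opening: 0.246
finger_force: 22.8
```

```bash
python3 ctl.py 0 .1 2
```

```text
t 8.15 meas [(-0.157, 0.17), (-0.153, 0.17)] state [-0.1482  0.0883 -0.0239  0.3602] sd [0.0083 0.0282 0.009  0.0345] phi_c 0.302 phi_m 0.306 F [-1.3181  1.4078  4.242 ] fin 22.763796150684357
pred [ 0.1023 -0.    ] phi [0.309 0.302 0.295 0.282 0.275]
[{"x": 0, "y": 0.001, "z": 0.0, "yaw": 0, "fingers": 1}, {"x": 0, "y": -0.0, "z": 0.0, "yaw": 0, "fingers": 1}, {"x": 0, "y": -0.001, "z": -0.0, "yaw": 0, "fingers": 1}, {"x": 0, "y": -0.003, "z": -0.001, "yaw": 0, "fingers": 1}, {"x": 0, "y": -0.004, "z": -0.001, "yaw": 0, "fingers": 1}]
```

Emit:
move_arm:
  plan:
    - {"x":0,"y":0.001,"z":0,"yaw":0,"fingers":1}
    - {"x":0,"y":0,"z":0,"yaw":0,"fingers":1}
    - {"x":0,"y":-0.001,"z":0,"yaw":0,"fingers":1}
    - {"x":0,"y":-0.003,"z":-0.001,"yaw":0,"fingers":1}
    - {"x":0,"y":-0.004,"z":-0.001,"yaw":0,"fingers":1}

```text
time: 8.65
eef_pos: [0.4585, -0.0554, 0.263]
tcp_rot: [-0.107, 0.994, -0.0, -0.0]
contact_force: [-3.4, 1.4, 5.7]
opening: 0.251
finger_force: 22.8
```

```bash
python3 ctl.py 0 .1 2
```

```text
t 8.75 meas [(-0.095, 0.22), (-0.09, 0.22)] state [-0.0844  0.1157 -0.0242  0.3581] sd [0.0083 0.028  0.0063 0.0283] phi_c 0.275 phi_m 0.279 F [-2.3119  0.2574  4.967 ] fin 22.82225489616394
pred [0.0987 0.    ] phi [0.247 0.24  0.233 0.226 0.22 ]
[{"x": 0, "y": -0.004, "z": -0.001, "yaw": 0, "fingers": 1}, {"x": 0, "y": -0.005, "z": -0.001, "yaw": 0, "fingers": 1}, {"x": 0, "y": -0.006, "z": -0.002, "yaw": 0, "fingers": 1}, {"x": 0, "y": -0.007, "z": -0.002, "yaw": 0, "fingers": 1}, {"x": 0, "y": -0.008, "z": -0.002, "yaw": 0, "fingers": 1}]
```

Emit:
move_arm:
  plan:
    - {"x":0,"y":-0.004,"z":-0.001,"yaw":0,"fingers":1}
    - {"x":0,"y":-0.005,"z":-0.001,"yaw":0,"fingers":1}
    - {"x":0,"y":-0.006,"z":-0.002,"yaw":0,"fingers":1}
    - {"x":0,"y":-0.007,"z":-0.002,"yaw":0,"fingers":1}
    - {"x":0,"y":-0.008,"z":-0.002,"yaw":0,"fingers":1}

```text
time: 9.25
eef_pos: [0.4602, -0.0632, 0.2649]
tcp_rot: [-0.107, 0.994, -0.0, -0.0]
contact_force: [-2.4, 0.6, 6.7]
opening: 0.248
finger_force: 22.9
```

```bash
python3 ctl.py 0 .1 2
```

```text
t 9.35 meas [(-0.023, 0.32), (-0.016, 0.33)] state [-0.0112  0.1242 -0.0233  0.3599] sd [0.0083 0.0274 0.0044 0.0237] phi_c 0.22 phi_m 0.224 F [-3.121   0.4192  4.9957] fin 22.845518589019775
pred [-0.013  0.   ] phi [0.132 0.078 0.071 0.085 0.098]
[{"x": 0, "y": -0.013, "z": -0.002, "yaw": 0, "fingers": 1}, {"x": 0, "y": -0.021, "z": -0.003, "yaw": 0, "fingers": 1}, {"x": 0, "y": -0.022, "z": -0.003, "yaw": 0, "fingers": 1}, {"x": 0, "y": -0.02, "z": -0.003, "yaw": 0, "fingers": 1}, {"x": 0, "y": -0.018, "z": -0.003, "yaw": 0, "fingers": 1}]
```

Emit:
move_arm:
  plan:
    - {"x":0,"y":-0.013,"z":-0.002,"yaw":0,"fingers":1}
    - {"x":0,"y":-0.021,"z":-0.003,"yaw":0,"fingers":1}
    - {"x":0,"y":-0.022,"z":-0.003,"yaw":0,"fingers":1}
    - {"x":0,"y":-0.02,"z":-0.003,"yaw":0,"fingers":1}
    - {"x":0,"y":-0.018,"z":-0.003,"yaw":0,"fingers":1}

```text
time: 9.85
eef_pos: [0.4641, -0.081, 0.2681]
tcp_rot: [-0.107, 0.994, -0.0, 0.0]
contact_force: [-2.1, 0.1, 4.8]
opening: 0.247
finger_force: 22.8
```

```bash
python3 ctl.py 0 .1 2; python3 -c "
import cv2
a=cv2.imread('pics/last.png')[175:325,205:365]
cv2.imwrite('pics/lev.png',cv2.resize(a,None,fx=4,fy=4,interpolation=cv2.INTER_CUBIC))"
```

```text
t 9.95 meas [(0.02, 0.38), (0.021, 0.39)] state [ 0.0202  0.0061 -0.0228  0.3616] sd [0.0082 0.0251 0.0034 0.0194] phi_c 0.098 phi_m 0.102 F [-1.0885  0.2211  5.5657] fin 22.85910665988922
pred [-0.0172  0.    ] phi [0.024 0.038 0.078 0.105 0.118]
[{"x": 0, "y": -0.011, "z": -0.001, "yaw": 0, "fingers": 1}, {"x": 0, "y": -0.009, "z": -0.001, "yaw": 0, "fingers": 1}, {"x": 0, "y": -0.003, "z": -0.0, "yaw": 0, "fingers": 1}, {"x": 0, "y": 0.001, "z": 0.0, "yaw": 0, "fingers": 1}, {"x": 0, "y": 0.003, "z": 0.0, "yaw": 0, "fingers": 1}]
```

View pics/lev.png

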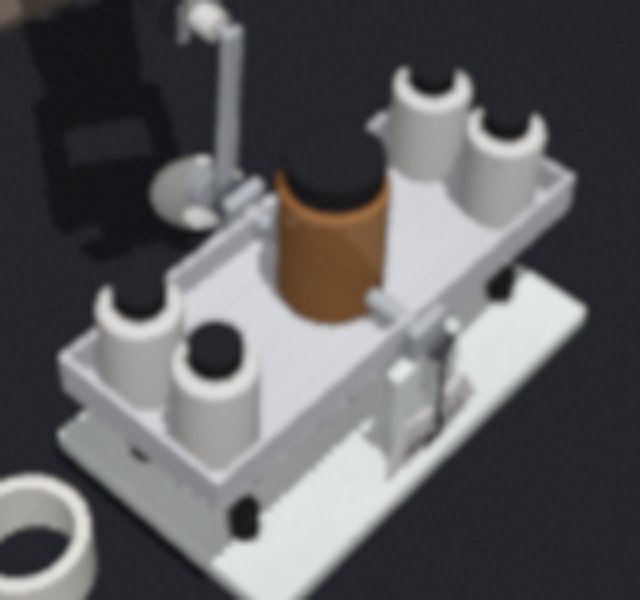

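The level picture shows the platform about flat, the pointer hanging nearly vertical at crop (440,370), and deck corners at full px (348.8,219.5), (260.5,295) and (220.5,264.5). I'll check the tilt scale against these corners.

```bash
python3 - <<'E'
from vis import *
C=[[.075,.188,-.003],[.075,-.188,-.003],[-.075,-.188,-.003]]
for t in(-.05,0,.02,.05): print(t,proj("scene",plat(t,C)).round(1).tolist())
print(-.3,proj("scene",plat(-.3,C)).round(1).tolist())
E
```

```text
-0.05 [[348.2, 218.2], [260.4, 301.4], [221.5, 269.5]]
0 [[347.9, 220.3], [260.1, 299.4], [221.0, 267.4]]
0.02 [[347.7, 221.2], [260.0, 298.6], [220.9, 266.6]]
0.05 [[347.5, 222.5], [260.0, 297.3], [220.7, 265.3]]
-0.3 [[348.3, 208.6], [263.4, 309.0], [225.6, 277.5]]
```

Emit:
move_arm:
  plan:
    - {"x":0,"y":-0.011,"z":-0.001,"yaw":0,"fingers":1}
    - {"x":0,"y":-0.009,"z":-0.001,"yaw":0,"fingers":1}
    - {"x":0,"y":-0.003,"z":0,"yaw":0,"fingers":1}
    - {"x":0,"y":0.001,"z":0,"yaw":0,"fingers":1}
    - {"x":0,"y":0.003,"z":0,"yaw":0,"fingers":1}

```text
time: 10.45
eef_pos: [0.4633, -0.077, 0.2677]
tcp_rot: [-0.108, 0.994, 0.0, -0.0]
contact_force: [-1.1, -0.3, 4.8]
opening: 0.248
finger_force: 22.7
```

```bash
python3 ctl.py 0 .1 2
```

```text
t 10.55 meas [(0.014, 0.4), (0.015, 0.4)] state [ 0.0138  0.0052 -0.0216  0.3648] sd [0.0081 0.0229 0.0032 0.0176] phi_c 0.118 phi_m 0.127 F [-2.9219  0.5233  5.954 ] fin 22.776646614074707
pred [-0.0148  0.    ] phi [0.051 0.065 0.085 0.098 0.105]
[{"x": 0, "y": -0.01, "z": -0.001, "yaw": 0, "fingers": 1}, {"x": 0, "y": -0.008, "z": -0.0, "yaw": 0, "fingers": 1}, {"x": 0, "y": -0.005, "z": -0.0, "yaw": 0, "fingers": 1}, {"x": 0, "y": -0.003, "z": 0.0, "yaw": 0, "fingers": 1}, {"x": 0, "y": -0.002, "z": 0.0, "yaw": 0, "fingers": 1}]
```

Emit:
move_arm:
  plan:
    - {"x":0,"y":-0.01,"z":-0.001,"yaw":0,"fingers":1}
    - {"x":0,"y":-0.008,"z":0,"yaw":0,"fingers":1}
    - {"x":0,"y":-0.005,"z":0,"yaw":0,"fingers":1}
    - {"x":0,"y":-0.003,"z":0,"yaw":0,"fingers":1}
    - {"x":0,"y":-0.002,"z":0,"yaw":0,"fingers":1}

```text
time: 11.05
eef_pos: [0.4639, -0.0801, 0.2679]
tcp_rot: [-0.107, 0.994, -0.0, -0.0]
contact_force: [-2.1, 0.1, 5.8]
opening: 0.248
finger_force: 22.9
```

```bash
python3 ctl.py -0.01 .1 3
```

```text
t 11.2 meas [(0.014, 0.4), (0.014, 0.4), (0.015, 0.41)] state [ 0.014   0.0071 -0.0208  0.3653] sd [0.0072 0.0229 0.0035 0.0173] phi_c 0.105 phi_m 0.107 F [-1.8648 -0.5611  5.917 ] fin 22.86972016096115
pred [-0.023 -0.01 ] phi [0.018 0.024 0.071 0.098 0.111]
[{"x": 0, "y": -0.013, "z": -0.001, "yaw": 0, "fingers": 1}, {"x": 0, "y": -0.012, "z": -0.001, "yaw": 0, "fingers": 1}, {"x": 0, "y": -0.005, "z": -0.0, "yaw": 0, "fingers": 1}, {"x": 0, "y": -0.001, "z": 0.0, "yaw": 0, "fingers": 1}, {"x": 0, "y": 0.001, "z": 0.0, "yaw": 0, "fingers": 1}]
```

Emit:
move_arm:
  plan:
    - {"x":0,"y":-0.013,"z":-0.001,"yaw":0,"fingers":1}
    - {"x":0,"y":-0.012,"z":-0.001,"yaw":0,"fingers":1}
    - {"x":0,"y":-0.005,"z":0,"yaw":0,"fingers":1}
    - {"x":0,"y":-0.001,"z":0,"yaw":0,"fingers":1}
    - {"x":0,"y":0.001,"z":0,"yaw":0,"fingers":1}

```text
time: 11.7
eef_pos: [0.4635, -0.0781, 0.2678]
tcp_rot: [-0.107, 0.994, 0.0, -0.0]
contact_force: [-1.2, -0.9, 4.3]
opening: 0.246
finger_force: 22.8
```

```bash
python3 ctl.py -0.01 .1 3
```

```text
t 11.85 meas [(-0.001, 0.34), (-0.002, 0.34), (-0.002, 0.34)] state [-0.0032 -0.0094 -0.0206  0.3654] sd [0.0073 0.0234 0.0035 0.0173] phi_c 0.111 phi_m 0.118 F [-3.2291  0.4609  4.5822] fin 22.81535804271698
pred [-0.0068 -0.01  ] phi [0.098 0.098 0.098 0.105 0.105]
[{"x": 0, "y": -0.002, "z": 0.0, "yaw": 0, "fingers": 1}, {"x": 0, "y": -0.002, "z": 0.0, "yaw": 0, "fingers": 1}, {"x": 0, "y": -0.002, "z": 0.0, "yaw": 0, "fingers": 1}, {"x": 0, "y": -0.001, "z": 0.0, "yaw": 0, "fingers": 1}, {"x": 0, "y": -0.001, "z": 0.0, "yaw": 0, "fingers": 1}]
```

Well balanced, so the cycles can be a little longer.

Emit:
move_arm:
  plan:
    - {"x":0,"y":-0.002,"z":0,"yaw":0,"fingers":1}
    - {"x":0,"y":-0.002,"z":0,"yaw":0,"fingers":1}
    - {"x":0,"y":-0.002,"z":0,"yaw":0,"fingers":1}
    - {"x":0,"y":-0.001,"z":0,"yaw":0,"fingers":1}
    - {"x":0,"y":-0.001,"z":0,"yaw":0,"fingers":1}

```text
time: 12.35
eef_pos: [0.4638, -0.0797, 0.2679]
tcp_rot: [-0.107, 0.994, -0.0, -0.0]
contact_force: [-1.7, -0.1, 6.3]
opening: 0.249
finger_force: 22.8
```

```bash
python3 ctl.py -0.01 .1 6
```

```text
t 12.65 meas [(-0.005, 0.34), (-0.005, 0.34), (-0.005, 0.35), (-0.005, 0.35), (-0.005, 0.34), (-0.005, 0.34)] state [-0.0056 -0.0016 -0.0201  0.3651] sd [0.0065 0.0253 0.0042 0.0175] phi_c 0.105 phi_m 0.109 F [-2.7808  0.282   4.875 ] fin 22.8422212600708
pred [-0.005 -0.01 ] phi [0.098 0.098 0.098 0.105 0.105]
[{"x": 0, "y": -0.001, "z": 0.0, "yaw": 0, "fingers": 1}, {"x": 0, "y": -0.001, "z": 0.0, "yaw": 0, "fingers": 1}, {"x": 0, "y": -0.001, "z": 0.0, "yaw": 0, "fingers": 1}, {"x": 0, "y": -0.0, "z": 0.0, "yaw": 0, "fingers": 1}, {"x": 0, "y": 0.0, "z": 0.0, "yaw": 0, "fingers": 1}]
```

Emit:
move_arm:
  plan:
    - {"x":0,"y":-0.001,"z":0,"yaw":0,"fingers":1}
    - {"x":0,"y":-0.001,"z":0,"yaw":0,"fingers":1}
    - {"x":0,"y":-0.001,"z":0,"yaw":0,"fingers":1}
    - {"x":0,"y":0,"z":0,"yaw":0,"fingers":1}
    - {"x":0,"y":0,"z":0,"yaw":0,"fingers":1}

```text
time: 13.15
eef_pos: [0.4638, -0.0797, 0.2679]
tcp_rot: [-0.107, 0.994, -0.0, -0.0]
contact_force: [-2.2, -0.5, 5.8]
opening: 0.251
finger_force: 22.8
```

```bash
python3 ctl.py -0.01 .1 8
```

```text
t 13.55 meas [(-0.01, 0.32), (-0.011, 0.32), (-0.011, 0.32), (-0.012, 0.33), (-0.012, 0.33), (-0.013, 0.33), (-0.014, 0.32), (-0.014, 0.32)] state [-0.0145 -0.0117 -0.0205  0.3648] sd [0.0066 0.0273 0.0046 0.0179] phi_c 0.105 phi_m 0.109 F [-2.4984 -0.0719  5.3855] fin 22.84280240535736
pred [ 0.0075 -0.01  ] phi [0.125 0.132 0.125 0.118 0.118]
[{"x": 0, "y": 0.003, "z": 0.0, "yaw": 0, "fingers": 1}, {"x": 0, "y": 0.004, "z": 0.001, "yaw": 0, "fingers": 1}, {"x": 0, "y": 0.003, "z": 0.0, "yaw": 0, "fingers": 1}, {"x": 0, "y": 0.002, "z": 0.0, "yaw": 0, "fingers": 1}, {"x": 0, "y": 0.002, "z": 0.0, "yaw": 0, "fingers": 1}]
```

Emit:
move_arm:
  plan:
    - {"x":0,"y":0.003,"z":0,"yaw":0,"fingers":1}
    - {"x":0,"y":0.004,"z":0.001,"yaw":0,"fingers":1}
    - {"x":0,"y":0.003,"z":0,"yaw":0,"fingers":1}
    - {"x":0,"y":0.002,"z":0,"yaw":0,"fingers":1}
    - {"x":0,"y":0.002,"z":0,"yaw":0,"fingers":1}

```text
time: 14.05
eef_pos: [0.4634, -0.0778, 0.2677]
tcp_rot: [-0.107, 0.994, 0.0, -0.0]
contact_force: [-0.9, -0.1, 5.1]
opening: 0.249
finger_force: 22.8
```

```bash
python3 ctl.py -0.01 .1 7
```

```text
t 14.4 meas [(-0.013, 0.33), (-0.013, 0.33), (-0.012, 0.33), (-0.011, 0.32), (-0.011, 0.32), (-0.011, 0.32), (-0.011, 0.32)] state [-0.0097  0.0102 -0.0203  0.364 ] sd [0.0065 0.0263 0.0045 0.0179] phi_c 0.118 phi_m 0.123 F [-1.8061 -0.213   5.3453] fin 22.775558531284332
pred [-0.0022 -0.01  ] phi [0.105 0.105 0.105 0.105 0.111]
[{"x": 0, "y": -0.002, "z": 0.0, "yaw": 0, "fingers": 1}, {"x": 0, "y": -0.002, "z": 0.0, "yaw": 0, "fingers": 1}, {"x": 0, "y": -0.002, "z": 0.0, "yaw": 0, "fingers": 1}, {"x": 0, "y": -0.002, "z": 0.0, "yaw": 0, "fingers": 1}, {"x": 0, "y": -0.001, "z": 0.0, "yaw": 0, "fingers": 1}]
```

Emit:
move_arm:
  plan:
    - {"x":0,"y":-0.002,"z":0,"yaw":0,"fingers":1}
    - {"x":0,"y":-0.002,"z":0,"yaw":0,"fingers":1}
    - {"x":0,"y":-0.002,"z":0,"yaw":0,"fingers":1}
    - {"x":0,"y":-0.002,"z":0,"yaw":0,"fingers":1}
    - {"x":0,"y":-0.001,"z":0,"yaw":0,"fingers":1}

```text
time: 14.9
eef_pos: [0.4637, -0.0789, 0.2679]
tcp_rot: [-0.107, 0.994, -0.0, -0.0]
contact_force: [-1.7, -0.2, 4.7]
opening: 0.251
finger_force: 22.8
```

```bash
python3 ctl.py -0.01 .1 7
```

```text
t 15.25 meas [(-0.009, 0.34), (-0.01, 0.34), (-0.01, 0.34), (-0.01, 0.33), (-0.01, 0.33), (-0.01, 0.33), (-0.01, 0.33)] state [-0.0099  0.0003 -0.0205  0.3635] sd [0.0066 0.0266 0.0044 0.0177] phi_c 0.111 phi_m 0.116 F [-2.2451  0.1368  4.902 ] fin 22.81105399131775
pred [-0.0002 -0.01  ] phi [0.111 0.111 0.111 0.111 0.111]
[{"x": 0, "y": -0.0, "z": 0.0, "yaw": 0, "fingers": 1}, {"x": 0, "y": -0.0, "z": 0.0, "yaw": 0, "fingers": 1}, {"x": 0, "y": -0.0, "z": 0.0, "yaw": 0, "fingers": 1}, {"x": 0, "y": -0.0, "z": 0.0, "yaw": 0, "fingers": 1}, {"x": 0, "y": -0.0, "z": 0.0, "yaw": 0, "fingers": 1}]
```

Emit:
move_arm:
  plan:
    - {"x":0,"y":0,"z":0,"yaw":0,"fingers":1}
    - {"x":0,"y":0,"z":0,"yaw":0,"fingers":1}
    - {"x":0,"y":0,"z":0,"yaw":0,"fingers":1}
    - {"x":0,"y":0,"z":0,"yaw":0,"fingers":1}
    - {"x":0,"y":0,"z":0,"yaw":0,"fingers":1}

```text
time: 15.75
eef_pos: [0.4636, -0.0788, 0.2678]
tcp_rot: [-0.107, 0.994, -0.0, -0.0]
contact_force: [-2.1, -0.2, 4.3]
opening: 0.247
finger_force: 22.8
```

```bash
python3 ctl.py -0.01 .1 8
```

```text
t 16.15 meas [(-0.01, 0.33), (-0.01, 0.34), (-0.009, 0.34), (-0.009, 0.34), (-0.009, 0.34), (-0.009, 0.34), (-0.009, 0.34), (-0.009, 0.34)] state [-0.0092  0.0013 -0.0206  0.3629] sd [0.0067 0.0272 0.0046 0.0181] phi_c 0.111 phi_m 0.116 F [-1.2188  0.3497  4.7737] fin 22.811560928821564
pred [-0.0011 -0.01  ] phi [0.111 0.105 0.111 0.111 0.111]
[{"x": 0, "y": -0.0, "z": 0.0, "yaw": 0, "fingers": 1}, {"x": 0, "y": -0.001, "z": 0.0, "yaw": 0, "fingers": 1}, {"x": 0, "y": -0.0, "z": 0.0, "yaw": 0, "fingers": 1}, {"x": 0, "y": -0.0, "z": 0.0, "yaw": 0, "fingers": 1}, {"x": 0, "y": -0.0, "z": 0.0, "yaw": 0, "fingers": 1}]
```

Beautifully steady. One more hold cycle, then I start lowering at 0.08 rad/s.

Emit:
move_arm:
  plan:
    - {"x":0,"y":0,"z":0,"yaw":0,"fingers":1}
    - {"x":0,"y":-0.001,"z":0,"yaw":0,"fingers":1}
    - {"x":0,"y":0,"z":0,"yaw":0,"fingers":1}
    - {"x":0,"y":0,"z":0,"yaw":0,"fingers":1}
    - {"x":0,"y":0,"z":0,"yaw":0,"fingers":1}

```text
time: 16.65
eef_pos: [0.4637, -0.0787, 0.2678]
tcp_rot: [-0.107, 0.994, -0.0, -0.0]
contact_force: [-1.3, -0.0, 5.5]
opening: 0.242
finger_force: 22.8
```

```bash
python3 ctl.py 0.32 .08 4
```

```text
t 16.85 meas [(-0.009, 0.34), (-0.009, 0.34), (-0.009, 0.34), (-0.009, 0.34)] state [-0.0093  0.0007 -0.0206  0.3624] sd [0.0068 0.0242 0.0039 0.0181] phi_c 0.111 phi_m 0.116 F [-2.4389 -0.3364  4.8656] fin 22.81421720981598
pred [0.0944 0.1907] phi [0.186 0.199 0.186 0.165 0.152]
[{"x": 0, "y": 0.011, "z": 0.002, "yaw": 0, "fingers": 1}, {"x": 0, "y": 0.013, "z": 0.002, "yaw": 0, "fingers": 1}, {"x": 0, "y": 0.011, "z": 0.002, "yaw": 0, "fingers": 1}, {"x": 0, "y": 0.008, "z": 0.001, "yaw": 0, "fingers": 1}, {"x": 0, "y": 0.006, "z": 0.001, "yaw": 0, "fingers": 1}]
```

Emit:
move_arm:
  plan:
    - {"x":0,"y":0.011,"z":0.002,"yaw":0,"fingers":1}
    - {"x":0,"y":0.013,"z":0.002,"yaw":0,"fingers":1}
    - {"x":0,"y":0.011,"z":0.002,"yaw":0,"fingers":1}
    - {"x":0,"y":0.008,"z":0.001,"yaw":0,"fingers":1}
    - {"x":0,"y":0.006,"z":0.001,"yaw":0,"fingers":1}

```text
time: 17.35
eef_pos: [0.4624, -0.0731, 0.2669]
tcp_rot: [-0.107, 0.994, -0.0, -0.0]
contact_force: [-2.2, 0.9, 5.0]
opening: 0.245
finger_force: 22.9
```

```bash
python3 ctl.py 0.32 .08 2
```

```text
t 17.45 meas [(0.024, 0.39), (0.028, 0.42)] state [ 0.0332  0.1014 -0.0202  0.3623] sd [0.0081 0.0241 0.0033 0.0181] phi_c 0.152 phi_m 0.154 F [-2.045   0.7505  5.3206] fin 22.87513554096222
pred [0.0759 0.2332] phi [0.118 0.105 0.105 0.098 0.098]
[{"x": 0, "y": -0.005, "z": -0.001, "yaw": 0, "fingers": 1}, {"x": 0, "y": -0.007, "z": -0.001, "yaw": 0, "fingers": 1}, {"x": 0, "y": -0.007, "z": -0.001, "yaw": 0, "fingers": 1}, {"x": 0, "y": -0.008, "z": -0.001, "yaw": 0, "fingers": 1}, {"x": 0, "y": -0.008, "z": -0.001, "yaw": 0, "fingers": 1}]
```

Emit:
move_arm:
  plan:
    - {"x":0,"y":-0.005,"z":-0.001,"yaw":0,"fingers":1}
    - {"x":0,"y":-0.007,"z":-0.001,"yaw":0,"fingers":1}
    - {"x":0,"y":-0.007,"z":-0.001,"yaw":0,"fingers":1}
    - {"x":0,"y":-0.008,"z":-0.001,"yaw":0,"fingers":1}
    - {"x":0,"y":-0.008,"z":-0.001,"yaw":0,"fingers":1}

```text
time: 17.95
eef_pos: [0.4641, -0.081, 0.268]
tcp_rot: [-0.107, 0.994, -0.0, -0.0]
contact_force: [-3.3, -0.8, 6.1]
opening: 0.244
finger_force: 22.9
```

```bash
python3 ctl.py 0.32 .08 2
```

```text
t 18.05 meas [(0.074, 0.56), (0.078, 0.65)] state [ 0.0821  0.0801 -0.0207  0.3614] sd [0.0081 0.0235 0.0032 0.0177] phi_c 0.098 phi_m 0.101 F [-2.0299 -0.4045  4.8362] fin 22.87922590970993
pred [0.0798 0.2821] phi [0.091 0.085 0.078 0.071 0.065]
[{"x": 0, "y": -0.001, "z": -0.0, "yaw": 0, "fingers": 1}, {"x": 0, "y": -0.002, "z": -0.0, "yaw": 0, "fingers": 1}, {"x": 0, "y": -0.003, "z": -0.0, "yaw": 0, "fingers": 1}, {"x": 0, "y": -0.004, "z": -0.0, "yaw": 0, "fingers": 1}, {"x": 0, "y": -0.005, "z": -0.0, "yaw": 0, "fingers": 1}]
```

Emit:
move_arm:
  plan:
    - {"x":0,"y":-0.001,"z":0,"yaw":0,"fingers":1}
    - {"x":0,"y":-0.002,"z":0,"yaw":0,"fingers":1}
    - {"x":0,"y":-0.003,"z":0,"yaw":0,"fingers":1}
    - {"x":0,"y":-0.004,"z":0,"yaw":0,"fingers":1}
    - {"x":0,"y":-0.005,"z":0,"yaw":0,"fingers":1}

```text
time: 18.55
eef_pos: [0.4651, -0.086, 0.2683]
tcp_rot: [-0.107, 0.994, -0.0, -0.0]
contact_force: [-3.6, 0.8, 6.4]
opening: 0.249
finger_force: 23.0
```

```bash
python3 ctl.py 0.32 .07 2
```

```text
t 18.65 meas [(0.129, 4.5), (0.134, 4.48)] state [ 0.1382  0.0988 -0.0202  0.3614] sd [0.008  0.0242 0.0033 0.0171] phi_c 0.065 phi_m 0.066 F [-3.4073 -0.0406  6.8336] fin 22.949026823043823
pred [0.0646 0.3132] phi [0.024 0.011 0.011 0.011 0.004]
[{"x": 0, "y": -0.006, "z": -0.001, "yaw": 0, "fingers": 1}, {"x": 0, "y": -0.008, "z": -0.001, "yaw": 0, "fingers": 1}, {"x": 0, "y": -0.008, "z": -0.001, "yaw": 0, "fingers": 1}, {"x": 0, "y": -0.008, "z": -0.001, "yaw": 0, "fingers": 1}, {"x": 0, "y": -0.009, "z": -0.001, "yaw": 0, "fingers": 1}]
```

```bash
cp pics/last.png pics/ref2.png; sed -i 's/def track(im,ref,P,th0):/def track(im,ref,P,th0,tr=-.3):/; s/p0=proj("scene",plat(-.3,P))/p0=proj("scene",plat(tr,P))/' vis.py
sed -i 's/ref=cv2.imread("pics\/scene0.png")/ref=cv2.imread("pics\/ref2.png")/; s/S\["p"\]\[0\].mean());/S["p"][0].mean(),.134);/' ctl.py
python3 - <<'E'
from vis import *
P=np.load("P.npy"); a=cv2.imread("pics/scene0.png"); b=cv2.imread("pics/ref2.png")
g=lambda a:cv2.GaussianBlur(cv2.cvtColor(a,cv2.COLOR_BGR2GRAY),(3,3),0)
p0=proj("scene",plat(-.3,P)); i=proj("scene",plat(.134,P))
q,s,e=cv2.calcOpticalFlowPyrLK(g(a),g(b),p0.astype(np.float32),i.astype(np.float32),winSize=(15,15),maxLevel=0,flags=4)
print(q-i,s.T,e.T)
c=b[165:315,200:370]; c=cv2.resize(c,None,fx=4.5,fy=4,interpolation=cv2.INTER_CUBIC)
for u in i: cv2.circle(c,(int((u[0]-200+.5)*4.5),int((u[1]-165+.5)*4)),3,(0,0,255),-1)
cv2.imwrite("pics/c2.png",c)
for j in range(4):
  k=[x for x in range(4) if x!=j]; print(j,least_squares(lambda t:(proj("scene",plat(t[0],P[k]))-q[k]).ravel(),[.13]).x)
E
```

```text
[[21.5172 11.669 ]
 [ 0.0566  0.6626]
 [ 0.5876  0.2754]
 [-0.4951  0.8307]] [[1 1 1 1]] [[42.0246 22.0372 19.5749  8.1904]]
0 [0.1288]
1 [0.1823]
2 [0.2086]
3 [0.2217]
```

View pics/c2.png

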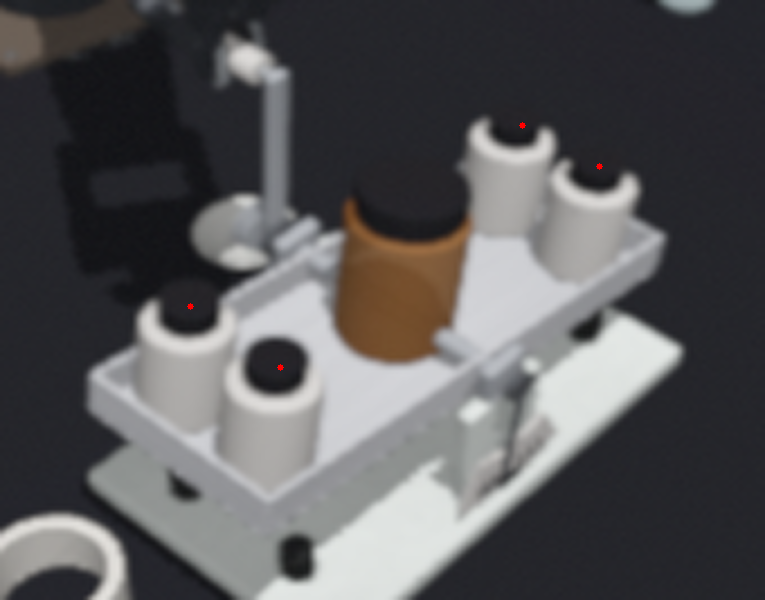

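The picture shows the predicted cap points (red) landing on all four caps, so the tilt of about +0.13 is right and only one track had jumped. I've switched to the new reference and carry on.

Emit:
move_arm:
  plan:
    - {"x":0,"y":-0.006,"z":-0.001,"yaw":0,"fingers":1}
    - {"x":0,"y":-0.008,"z":-0.001,"yaw":0,"fingers":1}
    - {"x":0,"y":-0.008,"z":-0.001,"yaw":0,"fingers":1}
    - {"x":0,"y":-0.008,"z":-0.001,"yaw":0,"fingers":1}
    - {"x":0,"y":-0.009,"z":-0.001,"yaw":0,"fingers":1}

```text
time: 19.15
eef_pos: [0.467, -0.0944, 0.2688]
tcp_rot: [-0.107, 0.994, -0.0, -0.0]
contact_force: [-1.9, -0.6, 5.2]
opening: 0.25
finger_force: 22.8
```

```bash
python3 ctl.py 0.32 .06 2
```

```text
t 19.25 meas [(0.179, 0.11), (0.183, 0.12)] state [ 0.1863  0.0735 -0.0202  0.361 ] sd [0.0081 0.0243 0.0035 0.0161] phi_c 0.004 phi_m 0.008 F [-1.5817  1.0678  4.1581] fin 22.831862568855286
pred [0.0555 0.3208] phi [-0.016 -0.022 -0.029 -0.029 -0.036]
[{"x": 0, "y": -0.003, "z": 0.0, "yaw": 0, "fingers": 1}, {"x": 0, "y": -0.004, "z": 0.0, "yaw": 0, "fingers": 1}, {"x": 0, "y": -0.005, "z": 0.0, "yaw": 0, "fingers": 1}, {"x": 0, "y": -0.005, "z": 0.0, "yaw": 0, "fingers": 1}, {"x": 0, "y": -0.006, "z": 0.0, "yaw": 0, "fingers": 1}]
```

Emit:
move_arm:
  plan:
    - {"x":0,"y":-0.003,"z":0,"yaw":0,"fingers":1}
    - {"x":0,"y":-0.004,"z":0,"yaw":0,"fingers":1}
    - {"x":0,"y":-0.005,"z":0,"yaw":0,"fingers":1}
    - {"x":0,"y":-0.005,"z":0,"yaw":0,"fingers":1}
    - {"x":0,"y":-0.006,"z":0,"yaw":0,"fingers":1}

```text
time: 19.75
eef_pos: [0.4683, -0.1002, 0.2687]
tcp_rot: [-0.107, 0.994, -0.0, -0.0]
contact_force: [-2.6, 0.2, 4.6]
opening: 0.251
finger_force: 22.8
```

```bash
python3 ctl.py 0.32 .05 2
```

```text
t 19.85 meas [(0.224, 0.2), (0.227, 0.22)] state [ 0.2302  0.0699 -0.0198  0.3618] sd [0.0081 0.0238 0.0038 0.015 ] phi_c -0.036 phi_m -0.031 F [-2.0494  0.0565  5.0421] fin 22.815949022769928
pred [0.0464 0.32  ] phi [-0.062 -0.069 -0.076 -0.076 -0.076]
[{"x": 0, "y": -0.004, "z": 0.001, "yaw": 0, "fingers": 1}, {"x": 0, "y": -0.005, "z": 0.001, "yaw": 0, "fingers": 1}, {"x": 0, "y": -0.006, "z": 0.001, "yaw": 0, "fingers": 1}, {"x": 0, "y": -0.006, "z": 0.001, "yaw": 0, "fingers": 1}, {"x": 0, "y": -0.006, "z": 0.001, "yaw": 0, "fingers": 1}]
```

Emit:
move_arm:
  plan:
    - {"x":0,"y":-0.004,"z":0.001,"yaw":0,"fingers":1}
    - {"x":0,"y":-0.005,"z":0.001,"yaw":0,"fingers":1}
    - {"x":0,"y":-0.006,"z":0.001,"yaw":0,"fingers":1}
    - {"x":0,"y":-0.006,"z":0.001,"yaw":0,"fingers":1}
    - {"x":0,"y":-0.006,"z":0.001,"yaw":0,"fingers":1}

```text
time: 20.35
eef_pos: [0.4696, -0.1064, 0.2682]
tcp_rot: [-0.107, 0.994, -0.0, -0.0]
contact_force: [-1.8, 1.0, 6.5]
opening: 0.248
finger_force: 22.9
```

```bash
python3 ctl.py 0.32 .05 2
```

```text
t 20.45 meas [(0.263, 0.31), (0.267, 0.31)] state [ 0.2692  0.0599 -0.0195  0.3626] sd [0.008  0.0237 0.0042 0.0144] phi_c -0.076 phi_m -0.073 F [-2.0759 -0.0192  6.3614] fin 22.945881485939026
pred [0.0488 0.32  ] phi [-0.089 -0.096 -0.102 -0.102 -0.109]
[{"x": 0, "y": -0.002, "z": -0.0, "yaw": 0, "fingers": 1}, {"x": 0, "y": -0.003, "z": -0.0, "yaw": 0, "fingers": 1}, {"x": 0, "y": -0.004, "z": 0.0, "yaw": 0, "fingers": 1}, {"x": 0, "y": -0.004, "z": 0.0, "yaw": 0, "fingers": 1}, {"x": 0, "y": -0.005, "z": 0.0, "yaw": 0, "fingers": 1}]
```

Emit:
move_arm:
  plan:
    - {"x":0,"y":-0.002,"z":0,"yaw":0,"fingers":1}
    - {"x":0,"y":-0.003,"z":0,"yaw":0,"fingers":1}
    - {"x":0,"y":-0.004,"z":0,"yaw":0,"fingers":1}
    - {"x":0,"y":-0.004,"z":0,"yaw":0,"fingers":1}
    - {"x":0,"y":-0.005,"z":0,"yaw":0,"fingers":1}

```text
time: 20.95
eef_pos: [0.4707, -0.1111, 0.268]
tcp_rot: [-0.107, 0.994, -0.0, 0.0]
contact_force: [-1.1, -0.2, 5.0]
opening: 0.251
finger_force: 22.8
```

```bash
python3 ctl.py 0.33 .05 3
```

```text
t 21.1 meas [(0.283, 0.32), (0.283, 0.32), (0.283, 0.33)] state [ 0.287   0.0234 -0.0203  0.3594] sd [0.0073 0.0226 0.0047 0.0137] phi_c -0.109 phi_m -0.106 F [-1.9768 -1.5902  4.8137] fin 22.86516845226288
pred [0.0562 0.33  ] phi [-0.082 -0.082 -0.089 -0.096 -0.109]
[{"x": 0, "y": 0.004, "z": -0.0, "yaw": 0, "fingers": 1}, {"x": 0, "y": 0.004, "z": -0.0, "yaw": 0, "fingers": 1}, {"x": 0, "y": 0.003, "z": -0.0, "yaw": 0, "fingers": 1}, {"x": 0, "y": 0.002, "z": -0.0, "yaw": 0, "fingers": 1}, {"x": 0, "y": 0.0, "z": 0.0, "yaw": 0, "fingers": 1}]
```

```bash
python3 - <<'E'
from ctl import *
S=load(); y=.15*np.sin(S["fc"]); S["plan"]=[float(np.arcsin((y+a)/.15)) for a in(.001,.002,.003,.003,.003)]; print(S["plan"][-1]); save(S)
E
```

```text
-0.08897087305952908
```

Emit:
move_arm:
  plan:
    - {"x":0,"y":0.001,"z":0,"yaw":0,"fingers":1}
    - {"x":0,"y":0.002,"z":0,"yaw":0,"fingers":1}
    - {"x":0,"y":0.003,"z":0,"yaw":0,"fingers":1}
    - {"x":0,"y":0.003,"z":0,"yaw":0,"fingers":1}
    - {"x":0,"y":0.003,"z":0,"yaw":0,"fingers":1}

```text
time: 21.6
eef_pos: [0.4701, -0.1082, 0.2681]
tcp_rot: [-0.107, 0.994, -0.0, -0.0]
contact_force: [-1.9, -0.3, 6.9]
opening: 0.249
finger_force: 22.9
```

```bash
python3 ctl.py 0.33 .05 4 0.0
```

```text
t 21.8 meas [(0.287, 0.32), (0.287, 0.32), (0.287, 0.32), (0.287, 0.32)] state [ 0.2926  0.0209 -0.0218  0.3574] sd [0.0064 0.022  0.0053 0.0134] phi_c -0.089 phi_m -0.086 F [-2.9745 -0.6266  5.8777] fin 22.912323474884033
pred None phi [-0.069 -0.056 -0.036 -0.016 -0.002]
[{"x": 0, "y": 0.003, "z": -0.0, "yaw": 0, "fingers": 1}, {"x": 0, "y": 0.005, "z": -0.0, "yaw": 0, "fingers": 1}, {"x": 0, "y": 0.008, "z": -0.001, "yaw": 0, "fingers": 1}, {"x": 0, "y": 0.011, "z": -0.001, "yaw": 0, "fingers": 1}, {"x": 0, "y": 0.013, "z": -0.001, "yaw": 0, "fingers": 1}]
```

It is resting on the stop: the reading stays at 0.287. I now bring the lever gently to its neutral position, square to the platform.

Emit:
move_arm:
  plan:
    - {"x":0,"y":0.003,"z":0,"yaw":0,"fingers":1}
    - {"x":0,"y":0.005,"z":0,"yaw":0,"fingers":1}
    - {"x":0,"y":0.008,"z":-0.001,"yaw":0,"fingers":1}
    - {"x":0,"y":0.011,"z":-0.001,"yaw":0,"fingers":1}
    - {"x":0,"y":0.013,"z":-0.001,"yaw":0,"fingers":1}

```text
time: 22.3
eef_pos: [0.4672, -0.0951, 0.2688]
tcp_rot: [-0.107, 0.994, 0.0, -0.0]
contact_force: [-2.1, 0.2, 6.1]
opening: 0.25
finger_force: 22.8
```

```bash
python3 ctl.py 0.33 .05 2 0.16
```

```text
t 22.4 meas [(0.287, 0.32), (0.287, 0.31)] state [ 0.2987  0.0191 -0.0224  0.3571] sd [0.003  0.0286 0.0059 0.0133] phi_c -0.002 phi_m 0.005 F [-2.8001  0.6299  5.6172] fin 22.833968997001648
pred None phi [0.031 0.065 0.098 0.125 0.158]
[{"x": 0, "y": 0.005, "z": 0.0, "yaw": 0, "fingers": 1}, {"x": 0, "y": 0.01, "z": 0.001, "yaw": 0, "fingers": 1}, {"x": 0, "y": 0.015, "z": 0.001, "yaw": 0, "fingers": 1}, {"x": 0, "y": 0.019, "z": 0.001, "yaw": 0, "fingers": 1}, {"x": 0, "y": 0.024, "z": 0.002, "yaw": 0, "fingers": 1}]
```

Emit:
move_arm:
  plan:
    - {"x":0,"y":0.005,"z":0,"yaw":0,"fingers":1}
    - {"x":0,"y":0.01,"z":0.001,"yaw":0,"fingers":1}
    - {"x":0,"y":0.015,"z":0.001,"yaw":0,"fingers":1}
    - {"x":0,"y":0.019,"z":0.001,"yaw":0,"fingers":1}
    - {"x":0,"y":0.024,"z":0.002,"yaw":0,"fingers":1}

```text
time: 22.9
eef_pos: [0.462, -0.0714, 0.2667]
tcp_rot: [-0.107, 0.994, 0.0, -0.0]
contact_force: [-2.8, 0.2, 5.7]
opening: 0.245
finger_force: 22.9
```

```bash
python3 ctl.py 0.33 .05 1 0.3
```

```text
t 22.95 meas [(0.287, 0.3)] state [ 0.2998  0.0099 -0.0224  0.3571] sd [0.0005 0.0246 0.0061 0.0134] phi_c 0.158 phi_m 0.171 F [-2.2909  1.5978  5.5949] fin 22.88497745990753
pred None phi [0.186 0.213 0.24  0.275 0.302]
[{"x": 0, "y": 0.004, "z": 0.001, "yaw": 0, "fingers": 1}, {"x": 0, "y": 0.008, "z": 0.002, "yaw": 0, "fingers": 1}, {"x": 0, "y": 0.012, "z": 0.003, "yaw": 0, "fingers": 1}, {"x": 0, "y": 0.017, "z": 0.004, "yaw": 0, "fingers": 1}, {"x": 0, "y": 0.021, "z": 0.005, "yaw": 0, "fingers": 1}]
```

Emit:
move_arm:
  plan:
    - {"x":0,"y":0.004,"z":0.001,"yaw":0,"fingers":1}
    - {"x":0,"y":0.008,"z":0.002,"yaw":0,"fingers":1}
    - {"x":0,"y":0.012,"z":0.003,"yaw":0,"fingers":1}
    - {"x":0,"y":0.017,"z":0.004,"yaw":0,"fingers":1}
    - {"x":0,"y":0.021,"z":0.005,"yaw":0,"fingers":1}

```text
time: 23.45
eef_pos: [0.4575, -0.0506, 0.2616]
tcp_rot: [-0.107, 0.994, 0.0, -0.0]
contact_force: [-1.4, 1.9, 4.9]
opening: 0.248
finger_force: 22.8
```

Emit:
move_arm:
  plan:
    - {"x":0,"y":0,"z":0,"yaw":0,"fingers":1}
    - {"x":0,"y":0,"z":0,"yaw":0,"fingers":0.6}
    - {"x":0,"y":0,"z":0,"yaw":0,"fingers":0.4}
    - {"x":0,"y":0,"z":0,"yaw":0,"fingers":0.2}
    - {"x":0,"y":0,"z":0,"yaw":0,"fingers":0}

```text
time: 23.95
eef_pos: [0.4575, -0.0515, 0.2611]
tcp_rot: [-0.107, 0.994, 0.0, -0.0]
contact_force: [-0.3, -0.1, -0.3]
opening: 0.892
finger_force: 0.0
```

Emit:
move_arm:
  plan:
    - {"x":0,"y":0,"z":0,"yaw":0,"fingers":0}
    - {"x":0,"y":0,"z":0,"yaw":0,"fingers":0}
    - {"x":0,"y":0,"z":0,"yaw":0,"fingers":0}
    - {"x":0,"y":0,"z":0,"yaw":0,"fingers":0}
    - {"x":0,"y":0,"z":0,"yaw":0,"fingers":0}

```text
time: 24.45
eef_pos: [0.4577, -0.0513, 0.2618]
tcp_rot: [-0.107, 0.994, -0.0, 0.0]
contact_force: [-0.3, 0.5, 0.8]
opening: 1.0
finger_force: 0.0
```

```bash
python3 - <<'E'
from vis import *
st=ctrl.get_state(); print(st["opening"],st["finger_force"],st["contact_force"])
im=ctrl.read_camera("scene"); print(track(im,cv2.imread("pics/ref2.png")[:,:,::-1],np.load("P.npy"),.29,.134))
cv2.imwrite("pics/wr2.png",ctrl.read_camera("wrist")[:,:,::-1])
E
```

```text
0.9998722215788068 0.0 [-0.2842  0.5434  0.7563]
(np.float64(0.28650265629236343), np.float64(0.2959682220377786))
```

View pics/wr2.png

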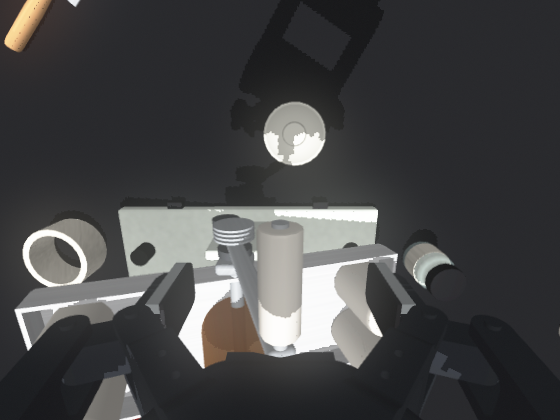

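The sleeve stands free between the open fingers (centre column about 281, pads at 190 and 370), with the platform down on its left end. Now I lift straight up.

Emit:
move_arm:
  plan:
    - {"x":0,"y":0,"z":-0.015,"yaw":0,"fingers":0}
    - {"x":0,"y":0,"z":-0.04,"yaw":0,"fingers":0}
    - {"x":0,"y":0,"z":-0.07,"yaw":0,"fingers":0}
    - {"x":0,"y":0,"z":-0.1,"yaw":0,"fingers":0}
    - {"x":0,"y":0,"z":-0.12,"yaw":0,"fingers":0}

```text
time: 25.05
eef_pos: [0.4582, -0.0515, 0.3859]
tcp_rot: [-0.107, 0.994, -0.001, 0.002]
contact_force: [0.5, -0.8, -0.7]
opening: 1.003
finger_force: 0.0
```

Emit:
move_arm:
  plan:
    - {"x":0,"y":0,"z":0,"yaw":0,"fingers":0}
    - {"x":0,"y":0,"z":0,"yaw":0,"fingers":0}
    - {"x":0,"y":0,"z":0,"yaw":0,"fingers":0}

```text
time: 25.35
eef_pos: [0.4572, -0.0512, 0.3802]
tcp_rot: [-0.107, 0.994, 0.001, -0.001]
contact_force: [-0.3, 0.6, -0.1]
opening: 1.001
finger_force: 0.0
```

```bash
python3 - <<'E'
from vis import *
im=ctrl.read_camera("scene"); th=track(im,cv2.imread("pics/ref2.png")[:,:,::-1],np.load("P.npy"),.29,.134); st=ctrl.get_state(); print(th,st["eef_pos"],st["contact_force"],np.abs(st["dq"]).max())
if th[0]>.26: print(ctrl.sign_off())
E
```

```text
(np.float64(0.28686758142647567), np.float64(0.2990355530566653)) [ 0.4571 -0.0511  0.38  ] [-1.058   0.408   0.5403] 0.002863584557191489
the job is handed in; nothing more can be done
None
```

The platform was brought up level and held within about 0.02 rad of the middle mark by the camera reading for over 7 s, then laid over onto its left stop at about 0.05 rad/s, and the lever was let go; I handed the job in at 25 s, with no verdict returned.

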